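# Slide the dish carrier onto the reader's dovetail rail and clamp it

### The arm

A 6-joint arm with a two-finger parallel gripper is mounted at the origin on the work surface; the furniture and walls round the work are solid. World frame = base frame: x ahead of the robot, y to its left, z up, the work surface at z = 0. Lengths are in m, angles in rad, forces in N, time in s.
With the tool pointing down it reaches from about 0.35 to 0.775 m from the base axis. Payload 5.5 kg.
Tool frame: the origin (TCP) lies at the very end of the fingers, on their centre line; the grasp point (between the pads) lies 19 mm behind it; z points along the fingers, x is the direction in which the jaws open and shut, and the axes are right-handed (so a half turn about z gives the same grasp; the last joint's range is limited). The gripper opens to 85 mm and grips with 20 to 120 N. Pads are 22 mm wide; open, the fingers measure 114 mm over their backs; the gripper's body (76 mm by 85 mm) begins 54 mm behind the grasp point. The pads swing forward as they close: fully open they stand 13 mm farther back than shut.
Start: joints at [-1.418, 0.313, 0.046, 1.304, 0, 1.431], TCP at [0.166, -0.551, 0.231] pointing down, gripper open.
Joint ranges: [-2.76, 2.76], [-0.86, 1.69], [-1.03, 1.26], [-2.2, 2.34], [-1.47, 1.5], [-3.14, 3.14]. Speed limits (rad/s): [2.57, 2.57, 3.14, 3.14, 3.14, 3.14].

### API

Orientations are given as a unit quaternion [w, x, y, z].
In Python, from workcell import monitor, eyes, ticket gives the robot as it stands.
- The arm moves only by the tool send_rows, never from a script. Its argument "targets" is a list of rows, each a list of 5 numbers: the shift along the world's x, y, z in m, then the turn about the world's z in degrees, then the closure in counts, from 0 (fully open) to 255 (shut). A call has 1 to 12 rows; each row shifts and turns the commanded pose from where the row before left it; what a row does not reach is not made up. A row lasts 1/10 s, in which the tool goes at most 50 mm and 8.59 degrees, less where a joint would pass 70% of its speed; a pose out of reach is approached as far as the arm can. A call is refused whole if a number of a shift passes 0.05 or a number of a turn 8.59, either way. A call with a gripper value outside its range is refused whole. The fingers move at their own pace and stop on an object; "newtons" is the grip in N (left out, the last holds). Time passes only in rows, so rows that do not move let the fingers close. It gives the time, the measured TCP pose, the force and the opening at its end, in the units of the state.
- monitor.get_state(): the state, without advancing time (a new reading comes with each control period).
- eyes.read_camera(name): name is "side" or "top" or "wrist"; returns a dict with "img" (420x560x3 uint8, red, green, blue), "z_map" (420x560 float32, m along the optical axis (not along the pixel's ray), 0 where there is no reading), "camera_matrix" (3x3 intrinsics, pixels), "pose" (4x4, takes a point from camera to world coordinates); the wrist camera has in their place "T_tool_cam" (4x4, takes a point from camera to tool coordinates, whose origin is the TCP and whose axes are the tool frame's). Camera axes: x right, y down, z forward; pixel columns grow to the right and rows downward; lengths in m; the calibration is good to about 2 mm. The wrist camera is an equidistant fisheye: a pixel r from the principal point sees the ray r / f radians off the axis. A picture is of the moment at which its call begins: read the wrist's pose just before it.
- ticket.hand_in(): hands the job in, once; it reports no verdict.
Trained networks look in the newest picture that a camera, given by its name, has taken for a name from the list of things; names that differ only in an ending like _2 or _b are one class to them, and where a whole thing is asked for, a point or a joint stands for the part that bears it (a point fixed in the world has none). Each returns a list of dicts, best first, with "conf" (0 to 1); they miss things now and then, are a little off and sometimes report something else, mostly with a low value. They report only what shows in the picture. A call takes as long as a camera call. They do not tell look-alikes from the thing itself.
- eyes.spot_in(name, camera): "xyz" ([x, y, z] in m, in world coordinates, good to about 4 mm: the middle of the surface that is visible of it).
- eyes.tip_of(name, camera): "xyz" ([x, y, z] in m, in world coordinates, good to about 4 mm: a listed point, or the origin of a listed thing).
The state is a dict: "clock": time; "joint_pos": joint angles; "qvel": joint speeds; "tau": joint torques, N m; "tcp_pos": TCP position; "orientation": TCP orientation; "wrist_force": force on the tool from outside, world axes, zero at the start; "ft_torque": the same for the moment, N m; "finger_gap": finger opening in m.
Only numpy, scipy, OpenCV 4.12 (cv2) and the standard library are available. Lean on these libraries where they do the work, as an engineer would, in place of code of your own. Each camera call takes 0.05 s, during which the arm holds its last target.

### The job

The flat carrier with the Petri dish on it stands on the worktop beyond the open end of the dovetail rail: slide it along the worktop, without lifting it, onto the rail from that end until it is fully home against the stop block, then tighten the clamp knob on its side by swinging its lever down until it is firmly tight. Keep the dish in its seat on the carrier and leave the other things on the bench where they are.

Things in the scene. Friction and masses are not known exactly. Their poses are not given: they have to be found in the camera images.
- rail: Bright aluminium dovetail rail fixed to the worktop. Origin: on the worktop, on its centre line; y runs along the rail towards the open end, x across, z up. 22.5 mm high; 24 mm wide at the neck, 40 mm at the flare 20 mm up (flanks 30 degrees off vertical). Flare from y = -110 to +45, narrowing to +57 mm; in front a narrow upright nose. Home, the carrier's origin is at x = 0, y = -65 mm here.
- rail_mouth (a point): Tip of the nose at the rail's open end, at its top: y = +80 mm, z = 22.5 mm in the rail's frame. The nose is 12 mm wide at the rounded tip and widens to 24 mm at y = +55; it centres the carrier if that arrives within about 5 mm sideways and 0.05 rad of the rail's line.
- stop_face (a point): Middle of the stop block's face, y = -110 mm in the rail's frame, 20 mm up. Grey block 90 mm wide, 34 long, 46 high; on it a small white box with a short dark barrel, to 84 mm above the worktop.
- carrier: Flat aluminium plate carrier, 0.55 to 0.85 kg, resting on the worktop (slides with 3 to 6 N). Origin: underside, middle of the dovetail groove that runs under it along y (1.2 mm clearance each side). Axes parallel to the rail's when mounted. Flat upright faces at y = -45 (front, goes on first), y = +45 (rear), x = -50 (clamp side), x = +43 mm; 35 mm high. Starts askew, to the rail's +x side.
- clamp_knob (a joint): Clamp knob's turn (rad): hub 25 mm across on the carrier's -x side, level axis along the carrier's x at y = -10, z = 34 mm. At 0 its lever points to +y, 33 degrees up; grows as the ball swings down (level at 0.58). Starts slack, -0.17 to 0.03; turns with 0.14 N m, stays where left. On the rail it grows stiff at about 0.63 to 0.7; about 0.4 N m there clamps it firmly for good. Stops at 1.0.
- lever_ball (a point): Centre of the black ball, 15 mm across, at the end of the clamp's steel lever, 45 mm from the knob's axis; at x = -67.5 mm in the carrier's frame.
- clamp_pad: Small brass pad inside the carrier's -x groove wall, hardly seen; the knob's screw drives it 4 mm per radian along the carrier's +x against the rail's flank. It need not be touched. Origin: on the carrier's underside level, 10 mm in front of its middle, moving with the pad.
- dish_seat (a point): Centre of the dish's seat on top of the carrier, 35 mm above its underside; a black ring round it is 70 mm across and 6 mm high.
- dish: Closed Petri dish, 60 across, 14 high, lying loose in the ring on the carrier. Origin: centre of its underside.
- dropper_a: Bystander to leave alone: dropper bottle, dark cap, 31x31x80 mm. Origin: centre of its underside.
- beaker: Bystander to leave alone: clear glass beaker, 45x45x57 mm. Origin: centre of its underside.
- dark_bottle: Bystander to leave alone: brown reagent bottle with white cap, 58x58x98 mm. Origin: centre of its underside.
Not all that is in view belongs to the job. What is shaped like the dish but green is not meant.

How it is judged:
By the outcome, as a careful person would: the job done as asked, in the order asked, and still so for the second after the job is handed in, with the robot touching nothing.
It also fails if it takes over 64 s, if anything falls off the work surface, if the arm or the gripper's body presses on something with over 40 N, if the wrist force passes 120 N, or if a joint passes its speed limit or range.

## Working session

There is one attempt and no reset: what is moved stays moved. The work goes in short steps, Python scripts to look and compute and a tool call to move; the robot and the scene stay as the last step left them, time stands still between calls to the robot, and variables do not carry over. Pictures are saved under pics/ and viewed, and the job is handed in when it is done.

Besides the shell and the picture viewer there is one more tool, called after "Emit:" as name(argument=value, ...), one argument or row to a line, values as JSON. send_rows: Moves the arm, as the interface text tells. Its arguments: {"type":"object","properties":{"targets":{"type":"array"},"newtons":{"type":"number"}},"required":["targets"]}

```bash
mkdir -p pics
cat > h.py <<'E'
import numpy as np, cv2
from workcell import monitor, eyes, ticket
def save(n,d): cv2.imwrite('pics/'+n+'.png', d['img'][:,:,::-1])
E
python3 - <<'E'
from h import *
for c in ['top','side']:
    d=eyes.read_camera(c); save('a_'+c,d)
    np.savez('a_'+c,**d)
    for n in ['rail','rail_mouth','stop_face','carrier','clamp_knob','lever_ball','dish_seat','dish','dropper_a','beaker','dark_bottle']:
        try:
            r=eyes.tip_of(n,c); print(c,n,[(np.round(q['xyz'],3).tolist(),round(q['conf'],2)) for q in r[:3]])
        except Exception as e: print(n,e)
print(monitor.get_state())
E
```

```text
top rail [([0.503, 0.029, -0.001], 0.84)]
top rail_mouth []
top stop_face [([0.506, -0.08, 0.02], 0.72), ([0.451, 0.215, 0.06], 0.5)]
top carrier [([0.525, 0.202, -0.002], 0.64), ([0.496, -0.278, -0.005], 0.31)]
clamp_knob it knows: beaker, carrier, clamp_pad, dark_bottle, dish, dish_seat, dropper, lever_ball, rail, rail_mouth, stop_face
top lever_ball [([0.452, 0.216, 0.06], 0.69)]
top dish_seat [([0.522, 0.198, 0.037], 0.85)]
top dish [([0.522, 0.203, 0.035], 0.94), ([0.403, -0.159, 0.005], 0.87), ([0.265, 0.226, -0.001], 0.85)]
top dropper_a [([0.352, 0.255, 0.002], 0.6)]
top beaker []
top dark_bottle [([0.404, -0.266, 0.001], 0.88), ([0.523, 0.202, -0.005], 0.62), ([0.496, -0.278, -0.002], 0.46)]
side rail [([0.503, 0.033, -0.001], 0.72)]
side rail_mouth [([0.5, 0.11, 0.025], 0.85), ([0.491, -0.28, 0.0], 0.47)]
side stop_face [([0.504, -0.079, 0.018], 0.62)]
side carrier [([0.521, 0.201, 0.003], 0.67)]
clamp_knob it knows: beaker, carrier, clamp_pad, dark_bottle, dish, dish_seat, dropper, lever_ball, rail, rail_mouth, stop_face
side lever_ball [([0.457, 0.211, 0.059], 0.68)]
side
[... 241 characters left out ...]
2, 0.001], 0.24)]
{'clock': 1.1, 'joint_pos': array([-1.41759430e+00,  3.13182197e-01,  4.61100499e-02,  1.30361366e+00,
       -2.30747727e-06,  1.43122156e+00]), 'qvel': array([-0.00221969,  0.00255489, -0.00020221, -0.00034488, -0.00029394,
        0.00068042]), 'tau': array([-1.13801157e-04, -4.80478871e+01,  2.98816681e+01,  3.51805475e-04,
       -3.63057170e-04, -6.10631844e-06]), 'tcp_pos': array([ 0.16596199, -0.55056989,  0.23133744]), 'orientation': array([ 3.96271790e-05,  8.02686725e-01, -5.96400887e-01,  3.85280370e-05]), 'wrist_force': array([-0.14587842,  0.29815597,  0.48402649]), 'ft_torque': array([ 0.02634123, -0.05051383, -0.01347822]), 'finger_gap': 0.08520760826482213}
```

View pics/a_top.png

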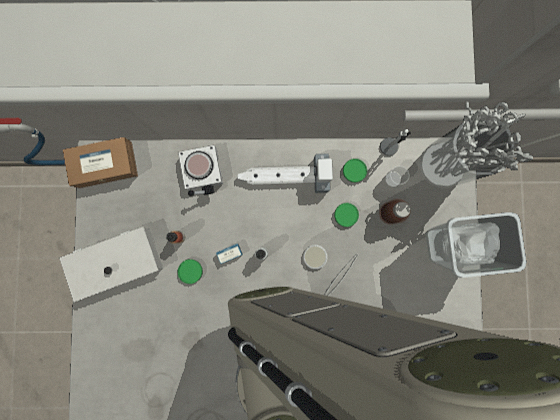

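View pics/a_side.png

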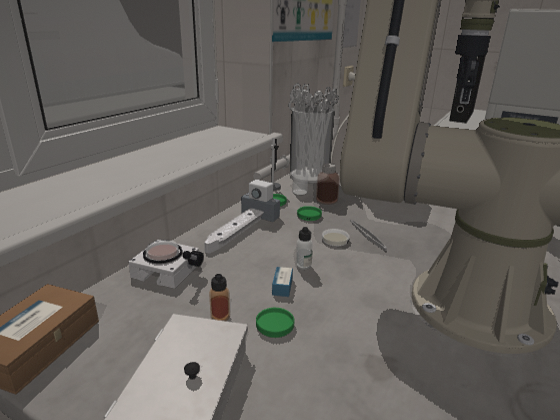

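```bash
cat >> h.py <<'E'
def cloud(d):
    z=d['z_map']; K=d['camera_matrix']; v,u=np.mgrid[:z.shape[0],:z.shape[1]]
    P=np.stack([(u-K[0,2])/K[0,0]*z,(v-K[1,2])/K[1,1]*z,z],-1)
    T=d['pose']; W=P@T[:3,:3].T+T[:3,3]; W[z==0]=np.nan
    return W
def rect(p):
    (c,s,a)=cv2.minAreaRect((p*1000).astype(np.float32)); return np.round(c,1),np.round(s,1),round(a,2)
def box(W,lo,hi):
    with np.errstate(invalid='ignore'):
        m=np.all((W>lo)&(W<hi),-1)
    return W[m]
E
cat > m.py <<'E'
from h import *
for c in ['top','side']:
    d=dict(np.load('a_%s.npz'%c)); W=cloud(d)
    print(c,'cam',d['pose'][:3,3].round(2),d['camera_matrix'][0,0], 'table z',np.nanmedian(box(W,[.3,.05,-.02],[.45,.2,.02])[:,2]))
    p=box(W,[.44,.12,.028],[.6,.28,.041]); print('carrier top',len(p),rect(p[:,:2]),np.median(p[:,2]))
    p=box(W,[.47,-.07,.015],[.54,.13,.03]); print('rail',len(p),rect(p[:,:2]),np.median(p[:,2]))
    q=p[(p[:,1]<.075)]; 
    ys=np.arange(-.06,.12,.02); print([(round(y,2),*(np.round([np.min(s),np.max(s),np.mean(s)],4) if len(s:=p[abs(p[:,1]-y)<.008,0]) else [])) for y in ys])
    p=box(W,[.42,-.15,.04],[.58,-.05,.05]); print('stop',len(p),rect(p[:,:2]))
    p=box(W,[.58,-.1,-.1],[.9,.3,.5]); print('beyond',p.min(0),p.max(0))
    p=box(W,[.42,.12,.05],[.475,.28,.09]); print('ball',len(p),p.mean(0),p.min(0),p.max(0))
    p=box(W,[.47,.12,.046],[.6,.28,.06]); print('dish',len(p),rect(p[:,:2]),np.median(p[:,2]))
E
python3 m.py
python3 - <<'E'
import cv2
a=cv2.imread('pics/a_top.png'); cv2.imwrite('pics/a_topz.png',cv2.resize(a[120:220,150:350],None,fx=4,fy=4,interpolation=2))
a=cv2.imread('pics/a_side.png'); cv2.imwrite('pics/a_sidez.png',cv2.resize(a[160:300,110:310],None,fx=4,fy=4,interpolation=2))
E
```

```text
top cam [ 0.34 -0.    0.96] 383.5123528565344 table z -5.3377942735965966e-05
carrier top 889 (array([508.7, 198.4]), array([116.3,  90.6]), 9.87) 0.03492553602776194
rail 1089 (array([499.9,  19.2]), array([ 40.9, 178.2]), 1.14) 0.02210042259663436
[(np.float64(-0.06), np.float64(0.4828), np.float64(0.5206), np.float64(0.5021)), (np.float64(-0.04), np.float64(0.4828), np.float64(0.521), np.float64(0.5017)), (np.float64(-0.02), np.float64(0.481), np.float64(0.5212), np.float64(0.5008)), (np.float64(0.0), np.float64(0.4811), np.float64(0.5185), np.float64(0.4995)), (np.float64(0.02), np.float64(0.4809), np.float64(0.5189), np.float64(0.4993)), (np.float64(0.04), np.float64(0.4811), np.float64(0.5194), np.float64(0.4999)), (np.float64(0.06), np.float64(0.4786), np.float64(0.5195), np.float64(0.4993)), (np.float64(0.08), np.float64(0.4793), np.float64(0.5171), np.float64(0.4985)), (np.float64(0.1), np.float64(0.4891), np.float64(0.5066), np.float64(0.498))]
stop 202 (array([502.9, -96.3]), array([90.4, 31.9]), 0.98)
beyond [ 0.58000454 -0.0999895  -0.0998021 ] [0.8999703  0.29999981 0.1
[... 804 characters left out ...]
.4796), np.float64(0.5179), np.float64(0.4965)), (np.float64(0.04), np.float64(0.4795), np.float64(0.5181), np.float64(0.496)), (np.float64(0.06), np.float64(0.4786), np.float64(0.5172), np.float64(0.4955)), (np.float64(0.08), np.float64(0.4799), np.float64(0.5176), np.float64(0.4954)), (np.float64(0.1), np.float64(0.489), np.float64(0.5054), np.float64(0.4955))]
stop 191 (array([501.6, -93.8]), array([90.3, 32.8]), 4.29)
beyond [ 0.58006848 -0.09998334 -0.08029438] [0.89999811 0.29999702 0.45930534]
ball 69 [0.44989295 0.21479606 0.06203445] [0.4448091  0.19614226 0.05097425] [0.45712208 0.22280262 0.06891471]
dish 451 (array([512. , 203.7]), array([59.2, 77.9]), 86.35) 0.048257337852160576
```

```bash
ls; ls pics
```

```text
a_side.npz
a_top.npz
h.py
m.py
pics
a_side.png
a_sidez.png
a_top.png
a_topz.png
```

View pics/a_topz.png

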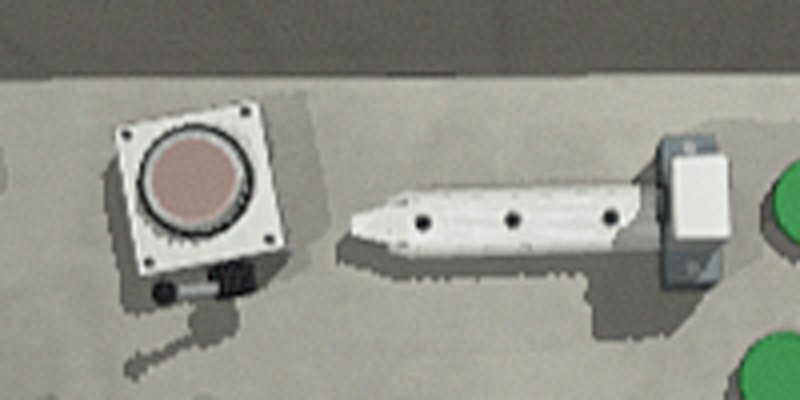

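View pics/a_sidez.png

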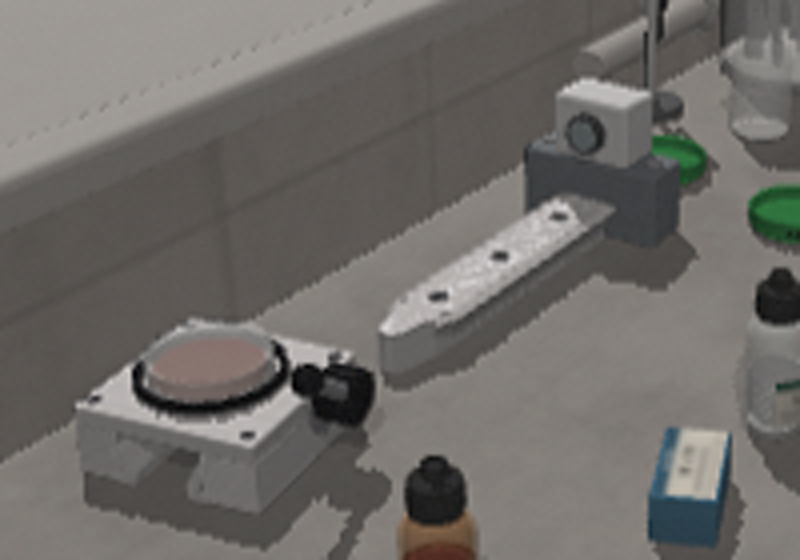

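Run:
```python
from h import *
for c in ['top','side']:
    d=dict(np.load('a_%s.npz'%c)); W=cloud(d)
    # rail top line fit
    p=box(W,[.47,-.07,.0205 if c=='top' else .0195],[.54,.13,.03])
    cs=[]
    for y in np.arange(-.07,.11,.006):
        s=p[abs(p[:,1]-y)<.003,0]
        if len(s)>4: cs.append((y,(s.min()+s.max())/2,s.max()-s.min()))
    cs=np.array(cs); f=np.polyfit(cs[:,0],cs[:,1],1); print(c,'rail x=',f[1],'slope',f[0],'deg',np.degrees(np.arctan(f[0])),'res',np.std(cs[:,1]-np.polyval(f,cs[:,0])))
    print('nose ymax',p[:,1].max())
    # stop face
    p=box(W,[.45,-.13,.03],[.55,-.05,.05]); print('stop ymax',np.percentile(p[:,1],[90,98,100]))
    # carrier: trimmed top excluding knob
    p=box(W,[.44,.12,.030],[.6,.28,.0375])
    R=rect(p[:,:2]); 
    # iterate: search yaw
    best=None
    for a in np.radians(np.arange(-20,20,.25)):
        x=np.array([np.cos(a),np.sin(a)]);y=np.array([-np.sin(a),np.cos(a)])
        X=p[:,:2]@x;Y=p[:,:2]@y
        ylo,yhi=np.percentile(Y,[1.,99.]);xhi=np.percentile(X,99.)
        m=X>xhi-.085
        ylo,yhi=Y[m].min(),Y[m].max()
        w=(yhi-ylo)
        if best is None or w<best[0]: best=(w,np.degrees(a),x*(xhi-.043)+y*(ylo+yhi)/2,xhi)
    print('carrier',best)
    print(rect(box(W,[.47,.12,.0385],[.57,.28,.0425])[:,:2]),'ring')
```

```text
top rail x= 0.500117986578014 slope -0.01909892998281995 deg -1.094155056175123 res 0.0009783179911720765
nose ymax 0.10790798573670297
stop ymax [-0.0817027  -0.08018862 -0.07992651]
carrier (np.float64(0.09058702335598282), np.float64(10.0), array([0.52225706, 0.20085538]), np.float64(0.5922009733597737))
(array([513.9, 197.8]), array([91.7, 82.3]), 10.5) ring
side rail x= 0.49957993013634305 slope -0.024690344934199162 deg -1.4143652009580672 res 0.0014785027264544153
nose ymax 0.11141241859660289
stop ymax [-0.07929513 -0.07780598 -0.07686597]
carrier (np.float64(0.0908813116937374), np.float64(11.75), array([0.52199434, 0.20262915]), np.float64(0.595319955483794))
(array([514.7, 209.8]), array([67.8, 48.1]), 46.63) ring
```

Run:
```python
from h import *
from scipy.optimize import least_squares
for c in ['top','side']:
    d=dict(np.load('a_%s.npz'%c)); W=cloud(d)
    p=box(W,[.478,.14,.0435],[.58,.26,.052]); 
    C,r=cv2.minEnclosingCircle((p[:,:2]*1000).astype(np.float32)); print(c,'dish',C,r,np.median(p[:,2]))
    # dark ring pixels near carrier
    g=d['img'].max(-1)
    with np.errstate(invalid='ignore'):
        m=(g<60)&(W[...,2]>.03)&(W[...,2]<.046)&(np.hypot(W[...,0]-.522,W[...,1]-.201)<.045)
    q=W[m]; 
    if len(q)>10: print('ring',len(q),cv2.minEnclosingCircle((q[:,:2]*1000).astype(np.float32)))
    p=box(W,[.59,-.1,0.02],[.9,.3,.5])
    for x in np.arange(.59,.72,.01):
        s=W[(abs(W[...,0]-x)<.005)&(W[...,1]>-.1)&(W[...,1]<.3)][:,2]
        if len(s): print(round(x,2),len(s),np.percentile(s,[2,50,98]).round(3))
```

```text
top dish (522.513916015625, 200.30313110351562) 33.92731857299805 0.04884290142669123
ring 55 ((523.8515014648438, 202.76011657714844), 35.216800689697266)
0.59 604 [-0.004 -0.     0.004]
0.6 169 [-0.006 -0.002  0.001]
0.66 598 [0.069 0.081 0.093]
0.67 898 [0.077 0.094 0.097]
0.68 727 [0.092 0.095 0.098]
0.69 735 [0.092 0.095 0.098]
0.7 5374 [-0.364 -0.139  0.096]
0.71 727 [0.092 0.095 0.098]
side dish (522.1525268554688, 202.94459533691406) 30.122587203979492 0.048169045673706945
ring 140 ((521.540283203125, 203.6393280029297), 34.51121139526367)
0.59 280 [-0.003 -0.001  0.   ]
0.6 20 [-0.003 -0.002 -0.001]
0.66 1150 [0.069 0.08  0.092]
0.67 1018 [0.068 0.091 0.095]
0.68 352 [0.093 0.094 0.095]
0.69 341 [0.093 0.094 0.095]
0.7 7550 [-0.074 -0.007  0.094]
0.71 341 [0.093 0.094 0.095]
```

Emit:
send_rows(
  targets=[
    [0.03,0.05,0,8,20],
    [0.03,0.05,0,8,20],
    [0.03,0.05,0,8,20],
    [0.03,0.05,0,8,20],
    [0.03,0.05,0,7,20],
    [0.03,0.05,0,0,20],
    [0.03,0.05,0,0,20],
    [0.03,0.05,0,0,20],
    [0.03,0.05,0,0,20],
    [0.03,0.05,0,0,20],
    [0.03,0.05,0,0,20],
    [0,0.05,0,0,20],
  ],
  newtons=40,
)

```text
clock: 2.3
tcp_pos: [0.4518, -0.0275, 0.2315]
orientation: [-0.0, 0.956, -0.294, 0.001]
wrist_force: [0.9, -0.4, 0.6]
finger_gap: 0.079
```

Emit:
send_rows(
  targets=[
    [0.0,0.04,0,0,20],
    [0,0.04,0,0,20],
    [0,0.04,0,0,20],
    [0,0.03,0,0,20],
    [0,0,0,0,20],
    [0,0,0,0,20],
  ],
)

```text
clock: 2.9
tcp_pos: [0.4488, 0.1215, 0.2313]
orientation: [0.0, 0.956, -0.293, 0.0]
wrist_force: [-0.1, -0.2, 0.7]
finger_gap: 0.0784
```

Run:
```python
from h import *
s=monitor.get_state(); print(s['tcp_pos'],s['orientation'],s['wrist_force'],s['finger_gap'],s['joint_pos'].round(2))
w,x,y,z=s['orientation']; print('jaw yaw',np.degrees(np.arctan2(2*x*y,1-2*y*y)))
```

```text
[0.44879471 0.12148797 0.2313244 ] [ 2.07295115e-04  9.56021767e-01 -2.93295628e-01  1.11096745e-04] [-0.05526917 -0.1624092   0.68940248] 0.0784002220944788 [ 0.09  0.1  -0.22  1.25 -0.    2.26]
jaw yaw -34.110726938801434
```

Emit:
send_rows(
  targets=[
    [0.025,0.027,0,0,20],
    [0.025,0.027,0,0,20],
    [0.023,0.0265,-0.04,0,20],
    [0,0,-0.04,0,20],
    [0,0,-0.04,0,20],
    [0,0,-0.02,0,20],
    [0,0,-0.02,0,20],
    [0,0,0,0,20],
    [0,0,0,0,20],
  ],
)

```text
clock: 3.8
tcp_pos: [0.5208, 0.1988, 0.0739]
orientation: [0.0, 0.955, -0.295, -0.0]
wrist_force: [0.1, -0.1, 0.8]
finger_gap: 0.0792
```

Run:
```python
from h import *
s=monitor.get_state(); print(s['tcp_pos'],s['wrist_force'],s['finger_gap'])
for c in ['wrist','side']:
    d=eyes.read_camera(c); save('b_'+c,d); np.savez('b_'+c,**d)
print(d.keys())
a=cv2.imread('pics/b_side.png'); cv2.imwrite('pics/b_sidez.png',cv2.resize(a[130:330,70:310],None,fx=3,fy=3,interpolation=2))
```

```text
[0.52079069 0.19877772 0.07393426] [ 0.13822336 -0.09801882  0.84073208] 0.079162852420306
dict_keys(['img', 'z_map', 'camera_matrix', 'pose'])
```

View pics/b_wrist.png

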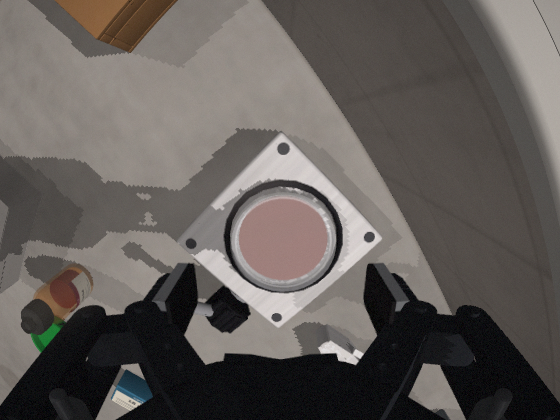

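View pics/b_sidez.png

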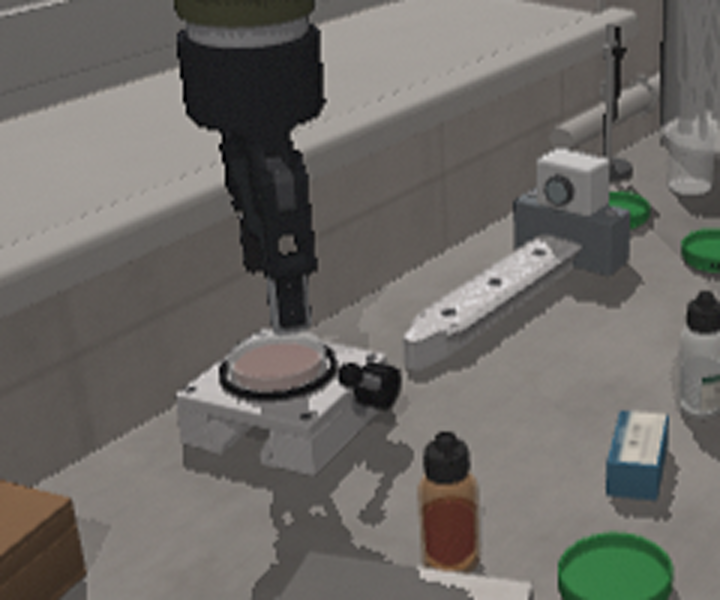

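```bash
cat >> h.py <<'E'
from scipy.spatial.transform import Rotation as Rn
def wcloud(d,s):
    z=d['z_map']; K=d['camera_matrix']; v,u=np.mgrid[:z.shape[0],:z.shape[1]]
    a=(u-K[0,2])/K[0,0]; b=(v-K[1,2])/K[1,1]; r=np.hypot(a,b)+1e-9; t=np.tan(r)/r
    P=np.stack([a*t*z,b*t*z,z],-1); T=d['T_tool_cam']; P=P@T[:3,:3].T+T[:3,3]
    q=s['orientation']; R=Rn.from_quat([q[1],q[2],q[3],q[0]]).as_matrix()
    W=P@R.T+s['tcp_pos']; W[z==0]=np.nan
    return P,W
def carfit(W,c0,knobside=True,z=(.0325,.0375)):
    p=box(W,[c0[0]-.09,c0[1]-.09,z[0]],[c0[0]+.09,c0[1]+.09,z[1]])
    best=None
    for a in np.radians(np.arange(-20,20,.25)):
        x=np.array([np.cos(a),np.sin(a)]);y=np.array([-np.sin(a),np.cos(a)])
        X=p[:,:2]@x;Y=p[:,:2]@y; xhi=np.percentile(X,99.7); m=X>xhi-.085
        ylo,yhi=np.percentile(Y[m],[.3,99.7]); w=yhi-ylo
        if best is None or w<best[0]: best=(round(w,4),round(np.degrees(a),2),(x*(xhi-.043)+y*(ylo+yhi)/2).round(4))
    return best
E
python3 - <<'E'
from h import *
s=monitor.get_state(); d=dict(np.load('b_wrist.npz')); P,W=wcloud(d,s)
print(W[236,283],W[130,200],W[150,283])
print(carfit(W,(.522,.201)))
g=d['img'].max(-1)
m=np.zeros(g.shape,bool); m[170:305,215:355]=1
print(np.nanmedian(W[225:250,260:300],axis=(0,1)))
with np.errstate(invalid='ignore'): 
  p=W[m&(W[...,2]>.0438)&(W[...,2]<.055)]; print(len(p),cv2.minEnclosingCircle((p[:,:2]*1000).astype(np.float32)))
  q=W[m&(W[...,2]>.0385)&(W[...,2]<.0425)]; print(len(q),rect(q[:,:2]),cv2.minEnclosingCircle((q[:,:2]*1000).astype(np.float32)))
# finger tips
for sgn in (-1,1):
  b=P[260:310,150:200] if sgn<0 else P[260:310,365:410]
  f=b[(b[...,2]>-.05)&(b[...,2]<.01)]; print(f.min(0),f.max(0))
print(d['T_tool_cam'].round(3))
E
```

```text
[0.52858603 0.20647616 0.05108855] [0.51506288 0.284803   0.00164118] [0.55421583 0.24398944 0.03720921]
(np.float64(0.0893), np.float64(11.0), array([0.5251, 0.2018]))
[0.52658558 0.20701994 0.05078638]
8577 ((512.7099609375, 198.6232147216797), 46.330745697021484)
1055 (array([522.1, 196.3]), array([88.2, 72.8]), 44.69) ((514.0988159179688, 197.27915954589844), 49.05734634399414)
[-0.05316651 -0.0117396  -0.04978849] [-0.03854066  0.01115124 -0.01030886]
[ 0.03883115 -0.01185736 -0.04972607] [ 0.05350282  0.01049925 -0.00942927]
[[ 1.     0.    -0.     0.   ]
 [-0.     0.961  0.277 -0.07 ]
 [ 0.    -0.277  0.961 -0.143]
 [ 0.     0.     0.     1.   ]]
```

Emit:
send_rows(
  targets=[
    [0.002,0.003,-0.01,0,20],
    [0,0,-0.015,0,20],
    [0,0,-0.01,0,20],
    [0,0,-0.005,0,20],
    [0,0,-0.003,0,20],
    [0,0,0,0,20],
    [0,0,0,0,20],
  ],
)

```text
clock: 4.6
tcp_pos: [0.5229, 0.203, 0.0311]
orientation: [-0.0, 0.956, -0.294, 0.0]
wrist_force: [-0.0, -0.7, -0.2]
finger_gap: 0.0783
```

Emit:
send_rows(
  targets=[
    [0,0,-0.002,0,20],
    [0,0,0,0,30],
    [0,0,0,0,36],
    [0,0,0,0,42],
    [0,0,0,0,48],
    [0,0,0,0,48],
  ],
  newtons=30,
)

```text
clock: 5.2
tcp_pos: [0.5246, 0.2022, 0.03]
orientation: [0.0, 0.956, -0.295, 0.002]
wrist_force: [2.8, -5.0, 4.6]
finger_gap: 0.0698
```

Run:
```python
from h import *
s=monitor.get_state(); print(s['tcp_pos'],s['wrist_force'],s['ft_torque'],s['finger_gap'])
d=eyes.read_camera('wrist'); save('c_wrist',d); P,W=wcloud(d,s)
for sgn in (-1,1):
  m=(P[...,0]*sgn>.03)&(P[...,0]*sgn<.06)&(abs(P[...,1])<.013)&(P[...,2]>-.05)&(P[...,2]<-.003); f=P[m]; print(f.min(0),f.max(0))
```

```text
[0.52458734 0.20219516 0.02997376] [ 2.84621243 -5.03902798  4.56157742] [-0.98508904 -0.74943528 -0.01884076] 0.06975039865421956
[-0.05999686 -0.01299924 -0.04998596] [-0.03002306  0.01289756 -0.00309213]
[ 0.03001244 -0.0129985  -0.04995168] [ 0.05991958  0.01297976 -0.0030136 ]
```

View pics/c_wrist.png

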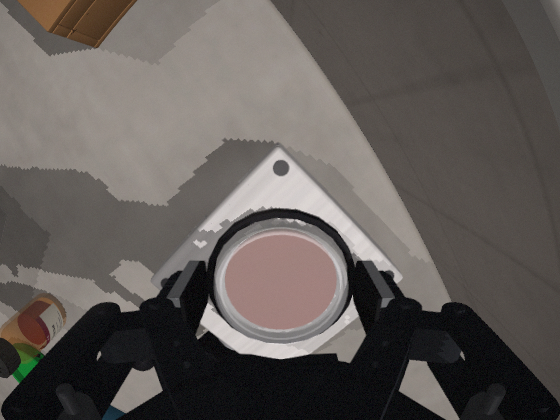

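Emit:
send_rows(
  targets=[
    [0,0,0,0,90],
    [0,0,0,0,90],
    [-0.003,0,0,-1,90],
    [-0.005,0,0,-1.8,90],
    [-0.005,0,0,-2,90],
    [-0.005,0,0,-2,90],
    [-0.005,0,0,-2,90],
    [-0.004,0,0,-1,90],
    [0,0,0,0,90],
    [0,0,0,0,90],
  ],
  newtons=50,
)

```text
clock: 6.25
tcp_pos: [0.4997, 0.2038, 0.0311]
orientation: [-0.002, 0.927, -0.375, 0.004]
wrist_force: [5.2, 0.5, 6.7]
finger_gap: 0.0659
```

```bash
cat > look.py <<'E'
import sys
from h import *
n=sys.argv[1]; c0=[float(v) for v in sys.argv[2:4]]
s=monitor.get_state(); print(s['clock'],s['tcp_pos'].round(4),s['wrist_force'].round(1),s['ft_torque'].round(2),s['finger_gap'])
w,x,y,z=s['orientation']; print('jaw yaw',np.degrees(np.arctan2(2*x*y,1-2*y*y)))
for c in ['wrist','top','side']:
    d=eyes.read_camera(c); save(n+'_'+c,d); np.savez(n+'_'+c,**d)
    W=wcloud(d,s)[1] if c=='wrist' else cloud(d)
    print(c,carfit(W,c0,z=(.031,.0385) if c=='wrist' else (.031,.0375)))
a=cv2.imread(f'pics/{n}_top.png')[110:230,130:350]; b=cv2.imread(f'pics/{n}_side.png')[150:310,110:310]
cv2.imwrite(f'pics/{n}_z.png',np.hstack([cv2.resize(a,(440,240)),cv2.resize(b,(350,280))[:240]]))
E
python3 look.py d .497 .202
```

```text
6.25 [0.4997 0.2038 0.0311] [5.2 0.5 6.7] [-0.28 -1.24 -0.12] 0.0658610879884934
jaw yaw -44.04344863384577
wrist (np.float64(0.0891), np.float64(1.0), array([0.499 , 0.2032]))
top (np.float64(0.0671), np.float64(-10.5), array([0.4991, 0.1834]))
side (np.float64(0.0907), np.float64(1.0), array([0.4973, 0.2041]))
```

View pics/d_z.png

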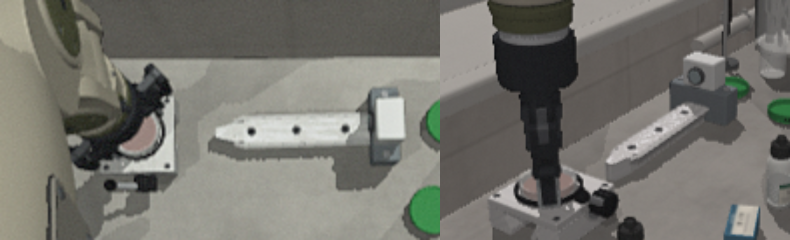

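View pics/d_wrist.png

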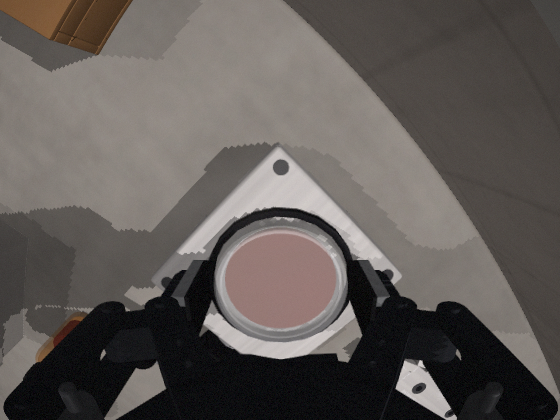

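Emit:
send_rows(
  targets=[
    [-0.0015,-0.003,0,0.2,70],
    [0,-0.006,0,0,70],
    [0,-0.007,0,0,70],
    [0,-0.007,0,0,70],
    [0,-0.007,0,0,70],
    [0.0005,-0.007,0,0,70],
    [0,-0.006,0,0,70],
    [0,-0.006,0,0,70],
    [0,-0.004,0,0,70],
    [0,0,0,0,70],
  ],
  newtons=40,
)

```text
clock: 7.4
tcp_pos: [0.497, 0.1531, 0.0312]
orientation: [-0.004, 0.928, -0.372, 0.001]
wrist_force: [0.9, 10.2, 11.8]
finger_gap: 0.0662
```

```bash
python3 look.py e .498 .15
```

```text
7.4 [0.497  0.1531 0.0312] [ 0.9 10.2 11.8] [ 1.66 -0.28  0.08] 0.06617454651687149
jaw yaw -43.70525519843881
wrist (np.float64(0.0891), np.float64(1.25), array([0.4962, 0.1528]))
top (np.float64(0.0622), np.float64(-13.0), array([0.4972, 0.1295]))
side (np.float64(0.0901), np.float64(2.5), array([0.4947, 0.1541]))
```

View pics/e_z.png

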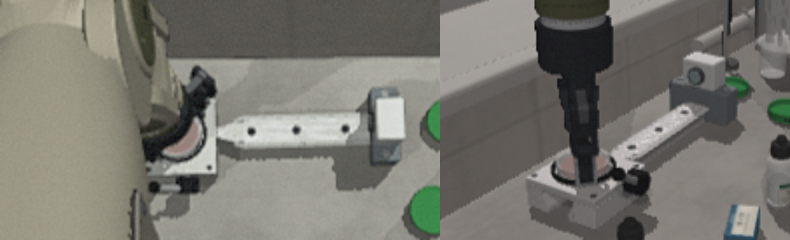

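Emit:
send_rows(
  targets=[
    [0.0005,-0.004,0,0,70],
    [0.0005,-0.006,0,0,70],
    [0,-0.006,0,0,70],
    [0,-0.006,0,0,70],
    [0,-0.006,0,0,70],
    [0,-0.004,0,0,70],
    [0,0,0,0,70],
  ],
)

```text
clock: 8.25
tcp_pos: [0.4981, 0.1212, 0.0312]
orientation: [-0.005, 0.928, -0.372, 0.001]
wrist_force: [0.9, 11.3, 11.5]
finger_gap: 0.0665
```

```bash
python3 look.py f .498 .125;python3 - <<'E'
import cv2
a=cv2.imread('pics/f_top.png'); cv2.imwrite('pics/f_tz.png',cv2.resize(a[130:220,180:340],None,fx=5,fy=5,interpolation=2))
E
```

```text
8.25 [0.4981 0.1212 0.0312] [ 0.9 11.3 11.5] [ 1.84 -0.31  0.1 ] 0.06653719833149273
jaw yaw -43.69774531450658
wrist (np.float64(0.089), np.float64(1.5), array([0.4974, 0.1209]))
top (np.float64(0.0605), np.float64(0.75), array([0.4952, 0.1058]))
side (np.float64(0.0898), np.float64(2.75), array([0.495 , 0.1226]))
```

View pics/f_tz.png

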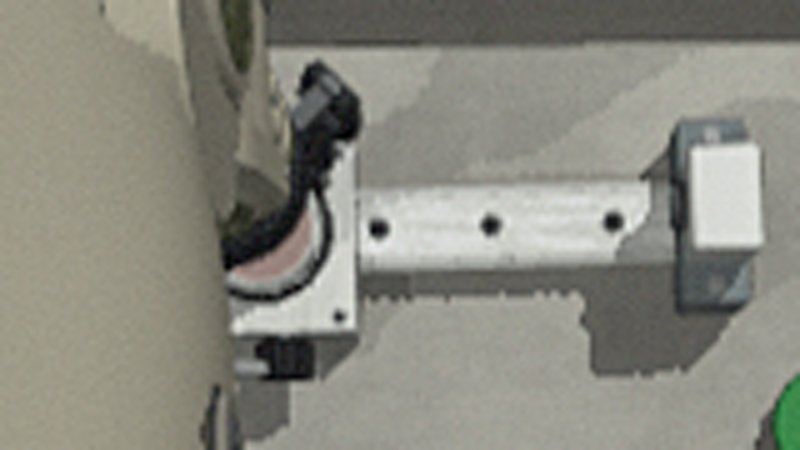

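Emit:
send_rows(
  targets=[
    [0,-0.004,0,0,70],
    [0,-0.005,0,0,70],
    [0.0005,-0.005,0,0,70],
    [0,-0.005,0,0,70],
    [0,-0.005,0,0,70],
    [0,-0.005,0,0,70],
    [0,0,0,0,70],
  ],
)

```text
clock: 9.1
tcp_pos: [0.499, 0.0925, 0.0312]
orientation: [-0.005, 0.928, -0.372, 0.002]
wrist_force: [1.7, 12.5, 12.1]
finger_gap: 0.0666
```

Emit:
send_rows(
  targets=[
    [0,-0.005,0,0,70],
    [0,-0.007,0,0,70],
    [0.0005,-0.007,0,0,70],
    [0,-0.007,0,0,70],
    [0,-0.007,0,0,70],
    [0,-0.007,0,0,70],
    [0.0005,-0.007,0,0,70],
    [0,-0.007,0,0,70],
    [0,-0.007,0,0,70],
    [0,-0.007,0,0,70],
    [0,-0.004,0,0,70],
    [0,0,0,0,70],
  ],
)

```text
clock: 10.3
tcp_pos: [0.5008, 0.0207, 0.0312]
orientation: [-0.006, 0.928, -0.372, 0.002]
wrist_force: [3.3, 15.0, 11.8]
finger_gap: 0.0666
```

```bash
python3 look.py g .50 .02
```

```text
10.3 [0.5008 0.0207 0.0312] [ 3.3 15.  11.8] [ 2.67 -0.98 -0.02] 0.06655966667986796
jaw yaw -43.674695404053836
wrist (np.float64(0.0891), np.float64(1.5), array([0.5001, 0.0204]))Traceback (most recent call last):
  File "look.py", line 9, in <module>
    print(c,carfit(W,c0,z=(.031,.0385) if c=='wrist' else (.031,.0375)))
            ~~~~~~^^^^^^^^^^^^^^^^^^^^^^^^^^^^^^^^^^^^^^^^^^^^^^^^^^^^^
  File "h.py", line 28, in carfit
    X=p[:,:2]@x;Y=p[:,:2]@y; xhi=np.percentile(X,99.7); m=X>xhi-.085
                                 ~~~~~~~~~~~~~^^^^^^^^
    return _quantile_unchecked(
        a, q, axis, out, overwrite_input, method, keepdims, weights)
    return _ureduce(a,
                    func=_quantile_ureduce_func,
    ...<5 lines>...
                    overwrite_input=overwrite_input,
                    method=method)
    r = func(a, **kwargs)
    result = _quantile(arr,
                       quantiles=q,
    ...<2 lines>...
                       out=out,
                       weights=wgt)
    slices_having_nans = np.isnan(arr[-1, ...])
                                  ~~~^^^^^^^^^
IndexError: index -1 is out of bounds for axis 0 with size 0
```

Emit:
send_rows(
  targets=[
    [0.0005,-0.005,0,0,70],
    [0.0005,-0.007,0,0,70],
    [0.0005,-0.007,0,0,70],
    [0,-0.007,0,0,70],
    [0,-0.007,0,0,70],
    [0.0005,-0.007,0,0,70],
    [0,-0.004,0,0,70],
    [0,-0.003,0,0,70],
    [0,0,0,0,70],
  ],
)

```text
clock: 11.3
tcp_pos: [0.5019, -0.026, 0.0311]
orientation: [-0.005, 0.928, -0.372, 0.002]
wrist_force: [2.1, 15.5, 14.2]
finger_gap: 0.0669
```

Emit:
send_rows(
  targets=[
    [0,-0.003,0,0,70],
    [0,-0.003,0,0,70],
    [0,-0.002,0,0,70],
    [0,-0.002,0,0,70],
    [0,0,0,0,70],
  ],
)

```text
clock: 11.8
tcp_pos: [0.5021, -0.035, 0.0311]
orientation: [-0.006, 0.928, -0.371, 0.002]
wrist_force: [3.0, 18.7, 14.9]
finger_gap: 0.0661
```

Emit:
send_rows(
  targets=[
    [0,-0.002,0,0,70],
    [0,-0.002,0,0,70],
    [0,0,0,0,70],
  ],
)

```text
clock: 12.1
tcp_pos: [0.5022, -0.0353, 0.0312]
orientation: [-0.01, 0.929, -0.371, 0.0]
wrist_force: [3.4, 32.3, 16.7]
finger_gap: 0.0664
```

Emit:
send_rows(
  targets=[
    [0,0.003,0,0,60],
    [0,0,0,0,36],
    [0,0,0,0,36],
    [0,0,0.004,0,36],
    [0,0,0.01,0,36],
    [0,0,0.02,0,36],
    [0,0,0.03,0,36],
    [0,0,0.04,0,36],
    [0,0.02,0.04,0,36],
    [0,0.03,0.03,0,36],
    [0,0.03,0,0,36],
  ],
)

```text
clock: 13.2
tcp_pos: [0.5017, 0.0387, 0.2081]
orientation: [-0.001, 0.927, -0.374, 0.004]
wrist_force: [1.5, -0.1, -0.3]
finger_gap: 0.0731
```

```bash
python3 look.py i .502 -.035 2>&1 | tail -8;python3 - <<'E'
import cv2
a=cv2.imread('pics/i_top.png'); cv2.imwrite('pics/i_tz.png',cv2.resize(a[120:230,180:380],None,fx=4,fy=4,interpolation=2))
a=cv2.imread('pics/i_side.png'); cv2.imwrite('pics/i_sz.png',cv2.resize(a[140:280,180:360],None,fx=4,fy=4,interpolation=2))
E
```

```text
13.2 [0.5017 0.0387 0.2081] [ 1.5 -0.1 -0.3] [ 0.02 -0.03  0.01] 0.0731240908626216
jaw yaw -43.953385320603246
wrist (np.float64(0.0913), np.float64(1.5), array([ 0.5015, -0.0362]))
top (np.float64(0.0895), np.float64(1.75), array([ 0.5001, -0.0352]))
side (np.float64(0.094), np.float64(0.5), array([ 0.5021, -0.0357]))
```

View pics/i_tz.png

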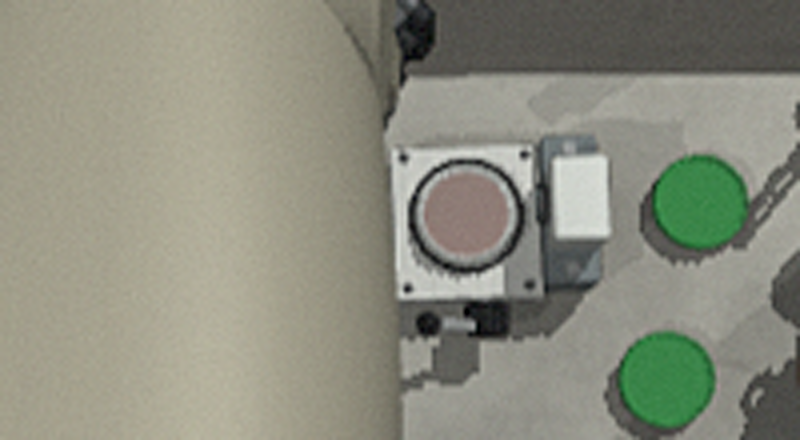

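View pics/i_sz.png

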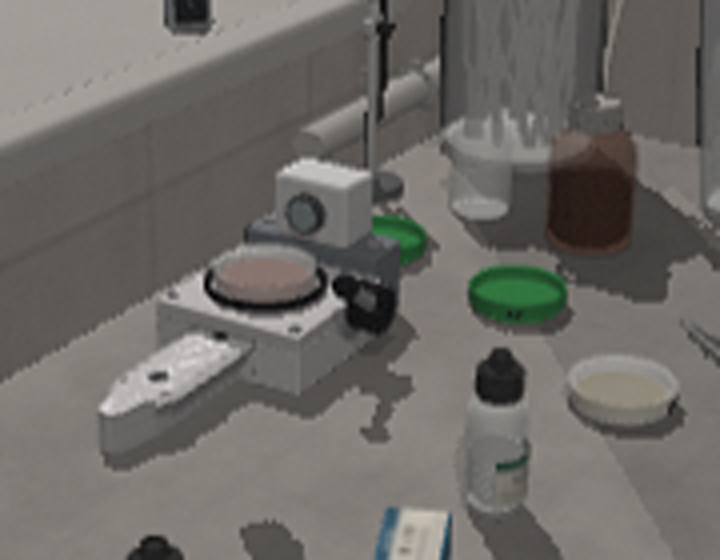

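View pics/i_wrist.png

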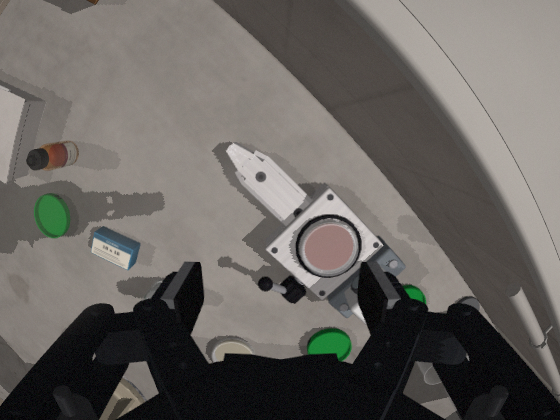

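Run:
```python
from h import *
s=monitor.get_state()
for c in ['wrist','side','top']:
    for f in (eyes.tip_of,):
        print(c,[(np.round(q['xyz'],4).tolist(),round(q['conf'],2)) for q in f('lever_ball',c)[:3]])
    d=dict(np.load(f'i_{c}.npz')); W=wcloud(d,s)[1] if c=='wrist' else cloud(d)
    p=box(W,[.42,-.03,.05],[.447,.015,.09]); print(len(p),p.mean(0),p.min(0),p.max(0))
print(s['joint_pos'])
```

```text
wrist [([0.4349, -0.0072, 0.0624], 0.87)]
228 [ 0.43155586 -0.01199078  0.06077329] [ 0.42298418 -0.02879196  0.05019912] [ 0.43761182 -0.00323348  0.06666739]
side []
45 [ 0.43027403 -0.00959553  0.06136877] [ 0.42439264 -0.02916179  0.05010815] [ 0.43819935 -0.00305742  0.06828646]
top [([0.4344, -0.0134, 0.0622], 0.54)]
46 [ 0.43233741 -0.0146063   0.06322591] [ 0.42519248 -0.0284112   0.05084628] [ 0.43919535 -0.00464748  0.07206532]
[-8.08020099e-02  1.79332090e-01 -1.97809244e-01  1.19261792e+00
 -5.54843612e-04  2.25269221e+00]
```

Emit:
send_rows(
  targets=[
    [-0.02,-0.01,0,7.5,255],
    [-0.02,-0.015,0,7.5,255],
    [-0.02,-0.015,0,7.5,255],
    [-0.0117,-0.0047,0,7.5,255],
    [0,0,-0.02,7.5,255],
    [0,0,-0.03,7.5,255],
    [0,0,-0.03,0,255],
    [0,0,-0.02,0,255],
    [0,0,-0.01,0,255],
    [0,0,0,0,255],
    [0,0,0,0,255],
  ],
)

```text
clock: 14.6
tcp_pos: [0.4277, -0.0062, 0.0932]
orientation: [0.0, 1.0, 0.01, 0.0]
wrist_force: [-0.2, 0.4, 0.5]
finger_gap: 0.0001
```

Run:
```python
from h import *
s=monitor.get_state(); print(s['clock'],s['tcp_pos'].round(4),s['wrist_force'],s['finger_gap'],s['joint_pos'].round(2))
for c in ('wrist','side'):
    d=eyes.read_camera(c);save('j_'+c,d)
a=cv2.imread('pics/j_side.png'); cv2.imwrite('pics/j_sz.png',cv2.resize(a[100:280,180:380],None,fx=3,fy=3,interpolation=2))
```

```text
14.6 [ 0.4277 -0.0062  0.0932] [-0.20829989  0.44945551  0.46755794] 9.265985918416093e-05 [-0.2   0.13 -0.55  0.89 -0.    1.35]
```

View pics/j_wrist.png

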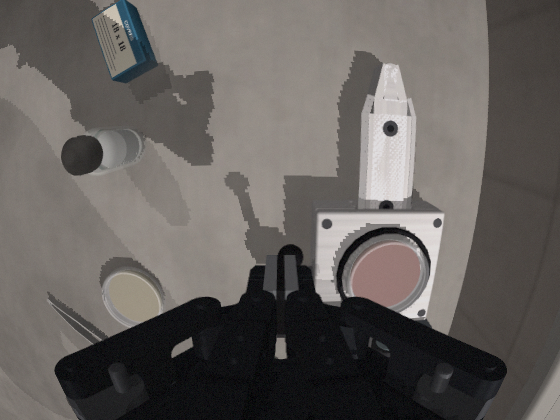

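View pics/j_sz.png

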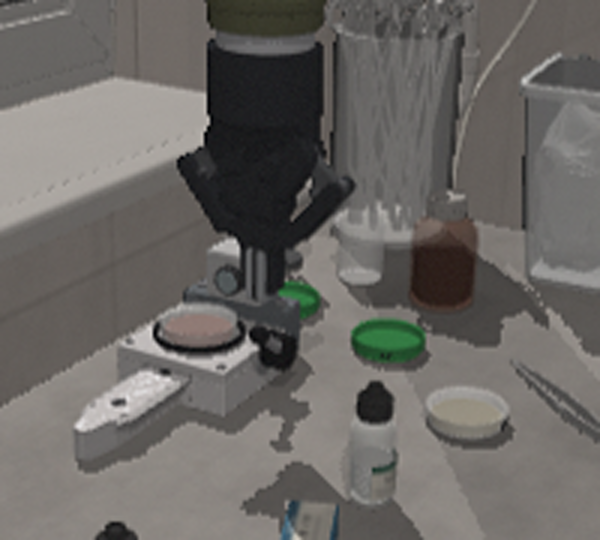

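Emit:
send_rows(
  targets=[
    [0.001,0.001,-0.008,0,255],
    [0.001,0,-0.008,0,255],
    [0,0,-0.005,0,255],
    [0,0,-0.004,0,255],
    [0,0,-0.004,0,255],
    [0,0,-0.004,0,255],
    [0,0,-0.004,0,255],
    [0,0,0,0,255],
  ],
)

```text
clock: 15.5
tcp_pos: [0.4298, -0.0035, 0.0559]
orientation: [-0.001, 1.0, 0.011, 0.001]
wrist_force: [-0.0, 2.4, 4.4]
finger_gap: 0.0002
```

Emit:
send_rows(
  targets=[
    [0,0,-0.004,0,255],
    [0,0,-0.004,0,255],
    [0,0,-0.004,0,255],
    [0,0,-0.003,0,255],
    [0,0,-0.002,0,255],
    [0,0,0,0,255],
  ],
)

```text
clock: 16.1
tcp_pos: [0.4298, -0.0041, 0.0388]
orientation: [-0.001, 1.0, 0.011, 0.001]
wrist_force: [0.2, 1.7, 2.7]
finger_gap: -0.0001
```

Emit:
send_rows(
  targets=[
    [0,0,-0.002,0,255],
    [0,0,-0.002,0,255],
    [0,0,0,0,255],
  ],
)

```text
clock: 16.4
tcp_pos: [0.4296, -0.0045, 0.0348]
orientation: [-0.0, 1.0, 0.01, 0.0]
wrist_force: [0.8, 2.6, 3.3]
finger_gap: 0.0002
```

Emit:
send_rows(
  targets=[
    [0,0,-0.002,0,255],
    [0,0,0,0,255],
  ],
)

```text
clock: 16.6
tcp_pos: [0.4296, -0.0046, 0.0328]
orientation: [-0.0, 1.0, 0.01, 0.0]
wrist_force: [0.6, 2.9, 3.4]
finger_gap: -0.0001
```

Run:
```python
from h import *
for c in ('wrist','side','top'):
    d=eyes.read_camera(c);save('k_'+c,d)
    if c!='wrist': np.savez('k_'+c,**d); print(c,carfit(cloud(d),(.502,-.035)))
a=cv2.imread('pics/k_side.png'); cv2.imwrite('pics/k_sz.png',cv2.resize(a[150:270,200:350],None,fx=5,fy=5,interpolation=2))
a=cv2.imread('pics/k_wrist.png'); cv2.imwrite('pics/k_wz.png',cv2.resize(a[180:330,200:400],None,fx=4,fy=4,interpolation=2))
```

```text
side (np.float64(0.0837), np.float64(-20.0), array([ 0.5189, -0.0278]))Traceback (most recent call last):
  File "<stdin>", line 4, in <module>
  File "h.py", line 28, in carfit
    X=p[:,:2]@x;Y=p[:,:2]@y; xhi=np.percentile(X,99.7); m=X>xhi-.085
                                 ~~~~~~~~~~~~~^^^^^^^^
    return _quantile_unchecked(
        a, q, axis, out, overwrite_input, method, keepdims, weights)
    return _ureduce(a,
                    func=_quantile_ureduce_func,
    ...<5 lines>...
                    overwrite_input=overwrite_input,
                    method=method)
    r = func(a, **kwargs)
    result = _quantile(arr,
                       quantiles=q,
    ...<2 lines>...
                       out=out,
                       weights=wgt)
    slices_having_nans = np.isnan(arr[-1, ...])
                                  ~~~^^^^^^^^^
IndexError: index -1 is out of bounds for axis 0 with size 0
```

Run:
```python
import cv2
a=cv2.imread('pics/k_side.png'); cv2.imwrite('pics/k_sz.png',cv2.resize(a[150:270,200:350],None,fx=5,fy=5,interpolation=2))
a=cv2.imread('pics/k_wrist.png'); cv2.imwrite('pics/k_wz.png',cv2.resize(a[180:330,200:400],None,fx=4,fy=4,interpolation=2))
```

```text
(no output)
```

View pics/k_sz.png

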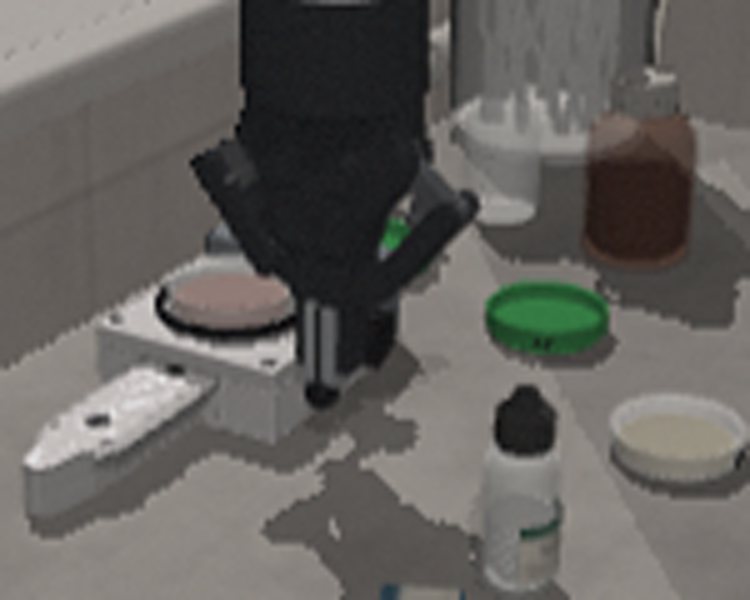

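View pics/k_wz.png

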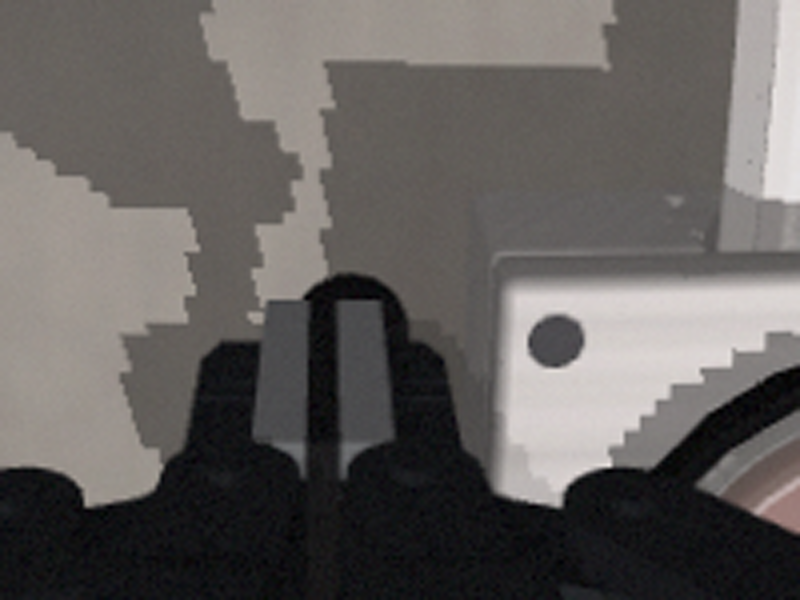

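Emit:
send_rows(
  targets=[
    [0,0,-0.002,0,255],
    [0,0,0,0,255],
  ],
)

```text
clock: 16.95
tcp_pos: [0.4295, -0.0048, 0.0308]
orientation: [0.0, 1.0, 0.01, 0.0]
wrist_force: [0.1, 3.7, 4.1]
finger_gap: -0.0004
```

Run:
```python
from h import *
s=monitor.get_state(); print(s['tcp_pos'],s['wrist_force'],s['ft_torque'])
for c in ('wrist','side'):
    d=eyes.read_camera(c);save('l_'+c,d); np.savez('l_'+c,**d)
    W=wcloud(d,s)[1] if c=='wrist' else cloud(d)
    print(c,[(np.round(q['xyz'],4).tolist(),round(q['conf'],2)) for q in eyes.tip_of('lever_ball',c)[:3]])
    p=box(W,[.42,-.012,.01],[.448,.02,.06])
    if c=='side':
        # ball dark pixels list
        g=d['img'].max(-1); 
        with np.errstate(invalid='ignore'): m=np.all((W>[.418,-.02,.008])&(W<[.45,.02,.045]),-1)
        v,u=np.where(m)
        for vv in sorted(set(v)): 
            uu=u[v==vv]; print(vv,uu.min(),uu.max(),'y',W[vv,uu,1].round(3).tolist(),'z',W[vv,uu,2].round(3).tolist(),'g',g[vv,uu].tolist())
a=cv2.imread('pics/l_side.png'); cv2.imwrite('pics/l_sz.png',cv2.resize(a[190:250,230:310],None,fx=10,fy=10,interpolation=2))
```

```text
[ 0.42954558 -0.00480736  0.03078507] [0.10888506 3.72319111 4.0612395 ] [ 0.60090716 -0.09341147  0.00908823]
wrist [([0.4347, -0.002, 0.0203], 0.58)]
side [([0.4351, -0.0036, 0.0212], 0.67)]
220 259 260 y [0.003, 0.003] z [0.044, 0.045] g [49, 37]
221 259 260 y [0.002, 0.003] z [0.041, 0.043] g [46, 36]
222 259 268 y [0.003, 0.003, 0.006, 0.006, 0.008, 0.005, 0.002, 0.002] z [0.039, 0.04, 0.043, 0.043, 0.045, 0.045, 0.044, 0.045] g [56, 37, 97, 92, 28, 97, 41, 27]
223 257 268 y [-0.002, -0.006, -0.009, 0.002, 0.006, 0.006, 0.007, 0.006, 0.006, 0.005, 0.001, 0.001] z [0.033, 0.031, 0.03, 0.037, 0.04, 0.041, 0.042, 0.042, 0.043, 0.043, 0.041, 0.042] g [103, 101, 79, 59, 96, 94, 30, 80, 96, 88, 42, 32]
224 256 268 y [0.001, -0.006, -0.014, 0.007, 0.007, 0.004, 0.005, 0.004, 0.004, 0.003, 0.002] z [0.031, 0.029, 0.025, 0.038, 0.039, 0.038, 0.04, 0.04, 0.04, 0.04, 0.04] g [100, 102, 91, 95, 94, 28, 81, 95, 87, 40, 28]
225 254 268 y [0.009, 0.001, -0.001, -0.006, -0.01, -0.015, 0.008, 0.006, 0.006, 0.008, 0.005, 0.006, 0.0, 0.002] z [0.032, 0.029, 0.029, 0.026, 0.024, 0.022, 0.037, 0.036
[... 968 characters left out ...]
 0.025, 0.026, 0.027, 0.025, 0.023] g [116, 104, 107, 107, 109, 98, 14, 22, 29, 29, 22, 23, 29]
230 256 267 y [0.003, -0.014, 0.003, 0.005, 0.006, 0.003, 0.001, 0.0, -0.004] z [0.018, 0.011, 0.022, 0.024, 0.025, 0.024, 0.023, 0.024, 0.022] g [106, 107, 30, 22, 26, 27, 27, 22, 40]
231 254 266 y [0.009, 0.005, -0.006, 0.006, 0.003, 0.004, 0.001, -0.001] z [0.018, 0.016, 0.011, 0.022, 0.021, 0.022, 0.021, 0.021] g [120, 103, 107, 35, 19, 18, 23, 33]
232 255 265 y [0.006, -0.0, -0.006, 0.003, 0.003, 0.002] z [0.015, 0.012, 0.009, 0.018, 0.019, 0.019] g [103, 107, 106, 44, 45, 45]
233 255 257 y [0.008, 0.003, -0.001] z [0.013, 0.011, 0.009] g [104, 107, 105]
234 254 254 y [0.01] z [0.011] g [118]
```

View pics/l_sz.png

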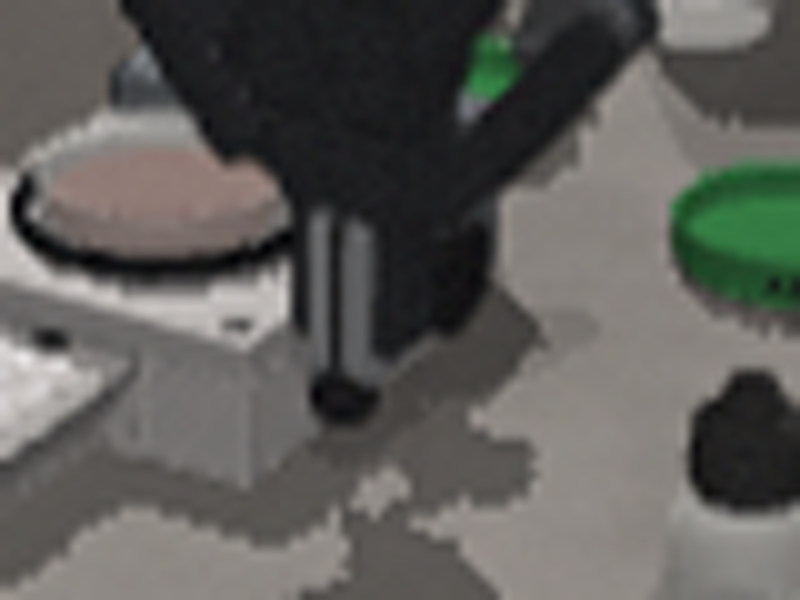

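```bash
python3 - <<'E'
from h import *
s=monitor.get_state()
for n in ('i','l'):
    d=dict(np.load(f'{n}_side.npz')); W=cloud(d)
    p=box(W,[.44,-.09,.0315],[.56,.02,.0375])
    # +x edge and rear edge at top
    print(n,'rear edge y by x',[ (round(x,3),round(np.percentile(p[abs(p[:,0]-x)<.004,1],98),4)) for x in np.arange(.46,.545,.012) if (abs(p[:,0]-x)<.004).sum()>3],
     'xmax by y',[(round(y,3),round(p[abs(p[:,1]-y)<.004,0].max(),4)) for y in np.arange(-.07,.01,.012) if (abs(p[:,1]-y)<.004).sum()>3], np.median(p[:,2]))
    q=box(W,[.46,-.01,.01],[.54,.012,.03]);
E
python3 - <<'E'
import cv2
a=cv2.imread('pics/l_wrist.png'); cv2.imwrite('pics/l_wz.png',cv2.resize(a[180:420,180:500],None,fx=2.4,fy=2.4,interpolation=2))
E
```

```text
i rear edge y by x [(np.float64(0.46), np.float64(0.0094)), (np.float64(0.472), np.float64(0.0097)), (np.float64(0.484), np.float64(0.0103)), (np.float64(0.496), np.float64(0.0103)), (np.float64(0.508), np.float64(0.0108)), (np.float64(0.52), np.float64(0.0108)), (np.float64(0.532), np.float64(0.0106)), (np.float64(0.544), np.float64(0.0059))] xmax by y [(np.float64(-0.07), np.float64(0.4882)), (np.float64(-0.046), np.float64(0.4765)), (np.float64(-0.034), np.float64(0.5426)), (np.float64(-0.022), np.float64(0.5417)), (np.float64(-0.01), np.float64(0.542)), (np.float64(0.002), np.float64(0.5406))] 0.03378819266605798
l rear edge y by x [(np.float64(0.46), np.float64(0.0089)), (np.float64(0.472), np.float64(0.0103)), (np.float64(0.484), np.float64(0.0092)), (np.float64(0.496), np.float64(0.0098)), (np.float64(0.508), np.float64(0.0104)), (np.float64(0.52), np.float64(0.0126)), (np.float64(0.532), np.float64(0.011)), (np.float64(0.544), np.float64(0.0078))] xmax by y [(np.float64(-0.034), np.float64(0.5414)), (np.float64(-0.022), np.float64(0.5416)), (np.float64(-0.01), np.float64(0.5397)), (np.float64(0.002), np.float64(0.5408))] 0.03388678571188142
```

View pics/l_wz.png

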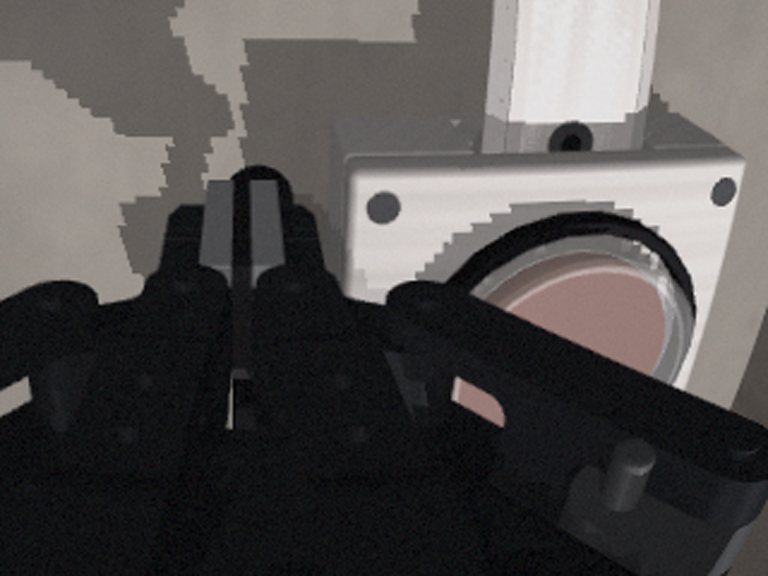

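Emit:
send_rows(
  targets=[
    [0,0,-0.002,0,255],
    [0,0,0,0,255],
  ],
)

```text
clock: 17.35
tcp_pos: [0.4295, -0.0049, 0.0288]
orientation: [0.0, 1.0, 0.01, 0.0]
wrist_force: [0.2, 2.1, 4.4]
finger_gap: 0.0002
```

Emit:
send_rows(
  targets=[
    [0,0,-0.0015,0,255],
    [0,0,0,0,255],
  ],
)

```text
clock: 17.55
tcp_pos: [0.4296, -0.0051, 0.0274]
orientation: [0.0, 1.0, 0.01, 0.0]
wrist_force: [0.1, 2.2, 5.3]
finger_gap: 0.0001
```

Emit:
send_rows(
  targets=[
    [0,0,-0.0015,0,255],
    [0,0,0,0,255],
  ],
)

```text
clock: 17.75
tcp_pos: [0.4297, -0.0052, 0.026]
orientation: [0.001, 1.0, 0.01, 0.0]
wrist_force: [0.7, 0.8, 6.1]
finger_gap: -0.0
```

Run:
```python
from h import *
s=monitor.get_state(); print(s['tcp_pos'],s['wrist_force'],s['ft_torque'],s['clock'])
d=eyes.read_camera('wrist');save('m_wrist',d); np.savez('m_wrist',**d)
print(carfit(wcloud(d,s)[1],(.502,-.035),z=(.031,.0385)))
for c in ('wrist','side'):
    if c=='side': save('m_side',eyes.read_camera('side'))
    print(c,[(np.round(q['xyz'],4).tolist(),round(q['conf'],2)) for q in eyes.tip_of('lever_ball',c)[:3]],[(np.round(q['xyz'],4).tolist(),round(q['conf'],2)) for q in eyes.tip_of('carrier',c)[:2]])
a=cv2.imread('pics/m_side.png'); cv2.imwrite('pics/m_sz.png',cv2.resize(a[190:250,230:310],None,fx=8,fy=8,interpolation=2))
```

```text
[ 0.42966361 -0.00524219  0.02597764] [0.65774197 0.83481204 6.14634698] [ 0.26954206 -0.03250962  0.05793863] 17.75
(np.float64(0.0482), np.float64(-18.5), array([ 0.5088, -0.0051]))
wrist [([0.4333, -0.0043, 0.0183], 0.77)] [([0.5056, -0.0384, -0.0041], 0.72)]
side [([0.4343, -0.0078, 0.0175], 0.56)] [([0.5029, -0.0368, 0.0029], 0.59)]
```

View pics/m_sz.png

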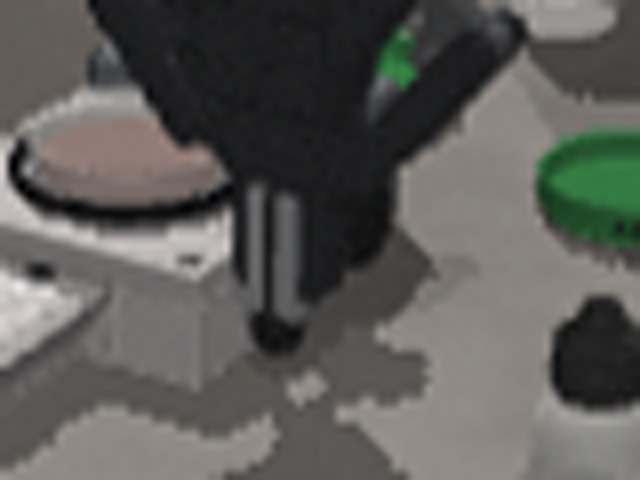

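Emit:
send_rows(
  targets=[
    [0,0,-0.0015,0,255],
    [0,0,0,0,255],
  ],
)

```text
clock: 18.25
tcp_pos: [0.4297, -0.0055, 0.0246]
orientation: [0.001, 1.0, 0.01, 0.0]
wrist_force: [0.7, 0.7, 7.2]
finger_gap: -0.0
```

Emit:
send_rows(
  targets=[
    [0,0,-0.0015,0,255],
    [0,0,0,0,255],
  ],
)

```text
clock: 18.45
tcp_pos: [0.4298, -0.0057, 0.0232]
orientation: [0.001, 1.0, 0.01, 0.0]
wrist_force: [-0.3, -0.2, 8.0]
finger_gap: 0.0001
```

Emit:
send_rows(
  targets=[
    [0,0,-0.0015,0,255],
    [0,0,0,0,255],
  ],
)

```text
clock: 18.65
tcp_pos: [0.4299, -0.0059, 0.0221]
orientation: [0.001, 1.0, 0.01, 0.001]
wrist_force: [-1.8, -1.8, 12.0]
finger_gap: -0.0003
```

Emit:
send_rows(
  targets=[
    [0,0,0.01,0,255],
    [0,0,0.03,0,255],
    [0,0.02,0.04,0,255],
    [-0.03,0.04,0.04,0,255],
    [-0.03,0.04,0.03,0,255],
    [-0.03,0.04,0,0,255],
    [0,0,0,0,255],
  ],
)

```text
clock: 19.35
tcp_pos: [0.346, 0.1236, 0.1586]
orientation: [0.0, 1.0, 0.014, -0.001]
wrist_force: [0.4, -1.0, -0.7]
finger_gap: -0.0
```

Run:
```python
from h import *
s=monitor.get_state(); print(s['tcp_pos'],s['wrist_force'],s['ft_torque'],s['clock'])
for c in ('wrist','side','top'):
    d=eyes.read_camera(c);save('n_'+c,d); np.savez('n_'+c,**d)
    W=wcloud(d,s)[1] if c=='wrist' else cloud(d)
    try: print(c,carfit(W,(.502,-.035),z=(.031,.0385)))
    except Exception as e: print('x')
    print([(np.round(q['xyz'],4).tolist(),round(q['conf'],2)) for q in eyes.tip_of('lever_ball',c)[:3]],[(np.round(q['xyz'],4).tolist(),round(q['conf'],2)) for q in eyes.tip_of('clamp_pad',c)[:2]])
a=cv2.imread('pics/n_side.png'); cv2.imwrite('pics/n_sz.png',cv2.resize(a[180:260,210:320],None,fx=7,fy=7,interpolation=2))
a=cv2.imread('pics/n_top.png'); cv2.imwrite('pics/n_tz.png',cv2.resize(a[120:230,220:400],None,fx=4,fy=4,interpolation=2))
```

```text
[0.34604358 0.12359394 0.15864611] [ 0.40636607 -0.97348957 -0.73979012] [-0.01284866 -0.02483689 -0.01764472] 19.35
wrist (np.float64(0.0423), np.float64(15.75), array([ 0.5014, -0.0077]))
[] []
side (np.float64(0.0948), np.float64(2.0), array([ 0.5007, -0.0345]))
[([0.4343, -0.0054, 0.017], 0.75)] []
top (np.float64(0.0898), np.float64(1.25), array([ 0.4996, -0.0352]))
[([0.4307, -0.0034, 0.0203], 0.5)] []
```

View pics/n_sz.png

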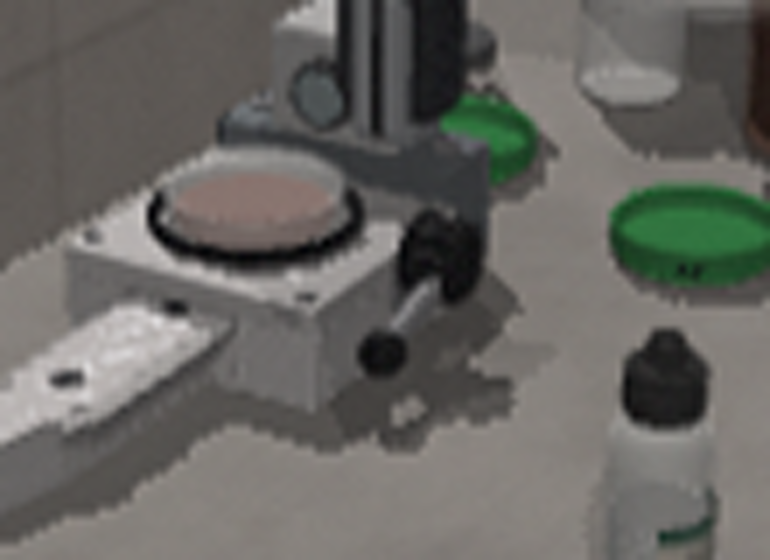

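View pics/n_tz.png

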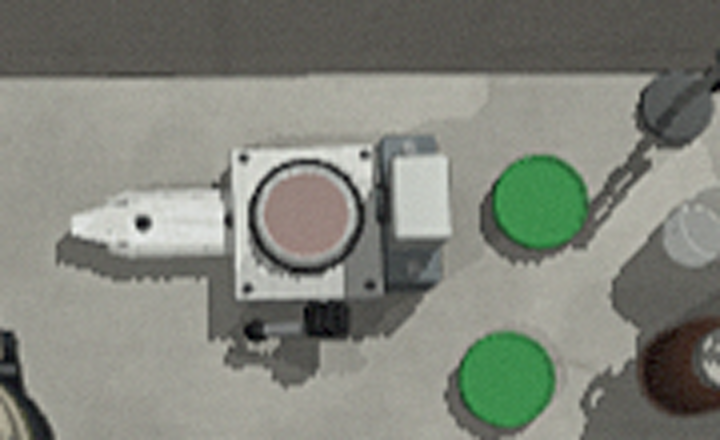

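View pics/n_wrist.png

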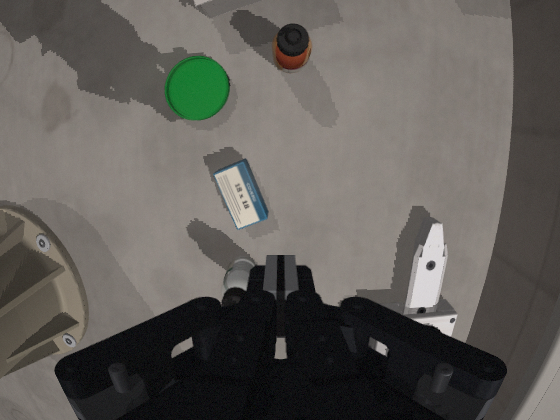

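Run:
```python
from h import *
d=dict(np.load('n_side.npz')); K=d['camera_matrix']; Ti=np.linalg.inv(d['pose'])
def pr(p): 
    q=Ti[:3,:3]@p+Ti[:3,3]; return (K@q/q[2])[:2]
yaw=np.radians(1.3); R=np.array([[np.cos(yaw),-np.sin(yaw),0],[np.sin(yaw),np.cos(yaw),0],[0,0,1]]); c=np.array([.5005,-.0353,0])
img=cv2.imread('pics/n_side.png')
print('hub',pr(c+R@[-67.5e-3,-.01,.034]))
print('corner rear -x top',pr(c+R@[-.05,.045,.035]),'rear -x bottom',pr(c+R@[-.05,.045,0]),'rear +x top',pr(c+R@[.043,.045,.035]))
for th in (.6,.7,.8,.9,1.0):
    e=np.radians(33)-th; print(th,pr(c+R@[-.0675,-.01+.045*np.cos(e),.034+.045*np.sin(e)]).round(1))
g=img[222:238,256:273].max(-1); print(g)
m=(g<48); v,u=np.where(m); print('ball cen',u.mean()+256,v.mean()+222,m.sum())
big=cv2.resize(img[200:250,230:300],None,fx=11,fy=11,interpolation=2)
for th,col in ((.7,(0,0,255)),(.85,(0,255,0)),(1.0,(255,0,0))):
    e=np.radians(33)-th; q=(pr(c+R@[-.0675,-.01+.045*np.cos(e),.034+.045*np.sin(e)])-[230,200]+.5)*11
    cv2.circle(big,tuple(int(x) for x in q),4,col,-1)
for p in ([-.05,.045,.035],[-.05,.045,0],[.043,.045,.035],[-.0675,-.01,.034]):
    q=(pr(c+R@p)-[230,200]+.5)*11; cv2.circle(big,tuple(int(x) for x in q),4,(0,255,255),-1)
cv2.imwrite('pics/n_fit.png',big)
```

```text
hub [274.27103074 216.62687331]
corner rear -x top [254.2090233  223.86637321] rear -x bottom [254.25628443 238.38141162] rear +x top [218.63439609 213.93073716]
0.6 [263.7 224.9]
0.7 [263.8 226.7]
0.8 [264.  228.4]
0.9 [264.2 230. ]
1.0 [264.6 231.4]
[[156 128  96  81  85  90  87  82  87  83  66  57  97 131  98  82  69]
 [110  86  84  85  85  95  92  89  90  83  63  84 134 104  86  73  68]
 [ 83  84  87  87  86  90  90  90  91  87  77 117 124  90  73  75  88]
 [ 85  88  87  86  89  90  90  93  90  95 115 130  94  76  73  73  73]
 [ 83  95  90  89  90  92  92  83  85  95 127  96  80  72  72  61  62]
 [ 82  90  89  89  91  91  78  51  53  66  74  84  73  69  66  66  64]
 [ 88  90  89  92  92  82  33  28  31  24  26  44  67  65  64  67  66]
 [ 88  90  91  91  90  49  18  20  22  26  22  24  62  69  67  66  66]
 [ 89  91  90  91  90  30  12  18  26  18  24  23  59  68  67  67  69]
 [ 92  89  91  91  89  37  15  22  24  19  16  25  61  70  67  67  73]
 [101  93  90  90  90  70  22  16  19  20  24  50  71  68  67  69  80]
 [102  97  89  88  90  91  47  34  34  34  49  72  70  69  67  66  68]
 [ 99  90  89  86  74  68  69  61  62  63  71  71  70  67  70  69  68]
 [100  94  81  71  68  69  69  70  71  69  70  68  67  67  68  68  68]
 [ 98  96  64  67  69  69  68  70  70  70  69  69  90  88  66  68  69]
 [ 89  67  68  70  69  70  69  69  69  69  87  91 122 121  84  67  69]]
ball cen 264.1142857142857 230.31428571428572 35
```

View pics/n_fit.png

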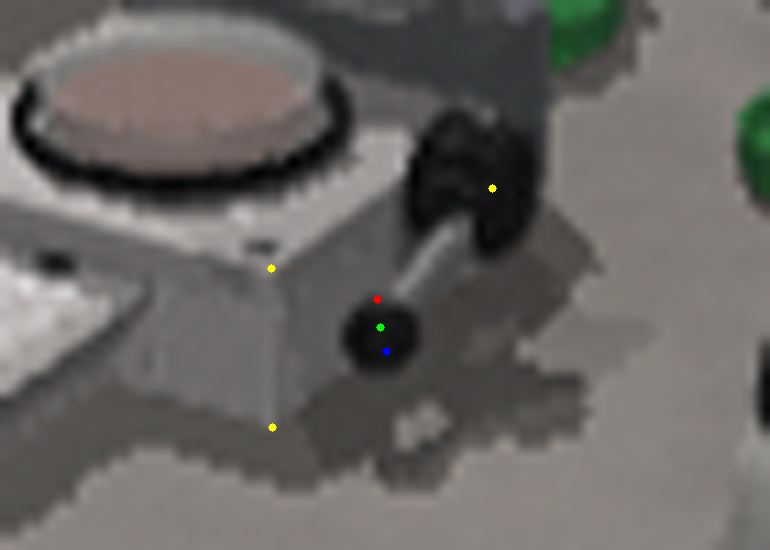

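Emit:
send_rows(
  targets=[
    [0.03,-0.04,0,0,255],
    [0.03,-0.04,0,0,255],
    [0.025,-0.0416,-0.02,0,255],
    [0,0,-0.04,0,255],
    [0,0,-0.04,0,255],
    [0,0,-0.015,0,255],
    [0,0,-0.01,0,255],
    [0,0,-0.004,0,255],
    [0,0,0,0,255],
  ],
)

```text
clock: 20.7
tcp_pos: [0.4344, 0.0009, 0.0303]
orientation: [0.0, 1.0, 0.01, 0.0]
wrist_force: [0.4, -0.7, -0.2]
finger_gap: 0.0005
```

Emit:
send_rows(
  targets=[
    [-0.004,0.001,0,0,255],
    [0,0,-0.002,0,255],
    [0,0,-0.002,0,255],
    [0,0,0,0,255],
  ],
)

```text
clock: 21.1
tcp_pos: [0.4307, 0.0021, 0.0269]
orientation: [0.0, 1.0, 0.01, 0.001]
wrist_force: [-1.3, 0.4, 5.2]
finger_gap: -0.0001
```

Emit:
send_rows(
  targets=[
    [0,0,-0.0015,0,255],
    [0,0,0,0,255],
  ],
)

```text
clock: 21.3
tcp_pos: [0.4307, 0.002, 0.0255]
orientation: [0.0, 1.0, 0.01, 0.001]
wrist_force: [-1.8, -1.0, 5.6]
finger_gap: -0.0001
```

Emit:
send_rows(
  targets=[
    [0,0,-0.0015,0,255],
    [0,0,0,0,255],
  ],
)

```text
clock: 21.5
tcp_pos: [0.4308, 0.0018, 0.0241]
orientation: [0.001, 1.0, 0.01, 0.001]
wrist_force: [-2.5, -1.5, 6.6]
finger_gap: -0.0002
```

Emit:
send_rows(
  targets=[
    [0,0,-0.0015,0,255],
    [0,0,0,0,255],
  ],
)

```text
clock: 21.7
tcp_pos: [0.4309, 0.0015, 0.0227]
orientation: [0.001, 1.0, 0.01, 0.001]
wrist_force: [-2.2, -1.7, 8.2]
finger_gap: -0.0003
```

Emit:
send_rows(
  targets=[
    [0,0,-0.001,0,255],
    [0,0,0,0,255],
  ],
)

```text
clock: 21.9
tcp_pos: [0.4309, 0.0014, 0.022]
orientation: [0.001, 1.0, 0.01, 0.001]
wrist_force: [-2.9, -2.2, 11.6]
finger_gap: -0.0002
```

Run:
```python
from h import *
s=monitor.get_state(); print(s['tcp_pos'],s['wrist_force'],s['ft_torque'],s['clock'])
d=eyes.read_camera('wrist');save('o_wrist',d); np.savez('o_wrist',**d)
W=wcloud(d,s)[1]
# carrier rear edge & x edges on visible part
p=box(W,[.44,-.02,.031],[.56,.02,.039])
print('tilt: z on visible top', [(round(x,3),np.round(np.median(p[abs(p[:,0]-x)<.004][:,2]),4)) for x in np.arange(.455,.545,.01)], 'xmin/max',np.percentile(p[:,0],[1,99]),'ymax',np.percentile(p[:,1],99))
cv2.imwrite('pics/o_wz.png',cv2.resize(cv2.imread('pics/o_wrist.png')[120:330,220:480],None,fx=3,fy=2.8,interpolation=2))
```

```text
[0.43092785 0.00139453 0.02195427] [-2.89767894 -2.22383746 11.59703501] [-0.55869861  0.59076477 -0.0113163 ] 21.9
tilt: z on visible top [(np.float64(0.455), np.float64(0.0352)), (np.float64(0.465), np.float64(0.0351)), (np.float64(0.475), np.float64(0.0351)), (np.float64(0.485), np.float64(0.0353)), (np.float64(0.495), np.float64(0.0351)), (np.float64(0.505), np.float64(0.0352)), (np.float64(0.515), np.float64(0.0351)), (np.float64(0.525), np.float64(0.0352)), (np.float64(0.535), np.float64(0.0352)), (np.float64(0.545), np.float64(0.0349))] xmin/max [0.44353427 0.54156678] ymax 0.010060231487420692
```

View pics/o_wz.png

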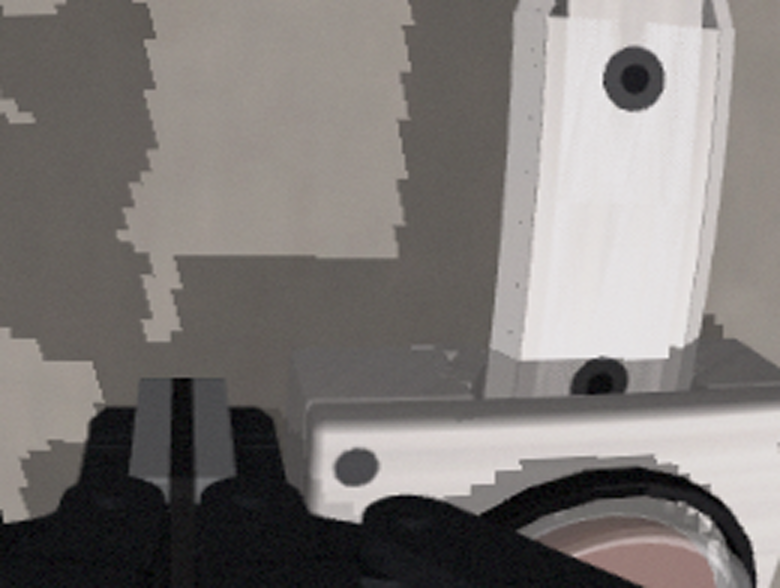

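Run:
```python
from h import *
s=monitor.get_state()
def ana(d,W,zc,zr,name):
    out=[]
    for y in np.arange(.02,.09,.005):
        with np.errstate(invalid='ignore'): m=(abs(W[...,1]-y)<.0025)&(W[...,0]>.47)&(W[...,0]<.54)&(W[...,2]>zr[0])&(W[...,2]<zr[1])
        x=W[m][:,0]
        if len(x)>5: out.append((y,x.min(),x.max()))
    o=np.array(out); f=np.polyfit(o[:,0],(o[:,1]+o[:,2])/2,1)
    print(name,'rail w',np.round(o[:,2]-o[:,1],4),'centre@-.035',round(np.polyval(f,-.035),4),'@.03',round(np.polyval(f,.03),4),'slope',f[0].round(4))
    c=[]
    for y in np.arange(-.07,.012,.005):
        with np.errstate(invalid='ignore'): m=(abs(W[...,1]-y)<.0025)&(W[...,0]>.445)&(W[...,0]<.56)&(W[...,2]>zc[0])&(W[...,2]<zc[1])
        x=W[m][:,0]
        if len(x)>5: c.append((round(y,3),x.min().round(4),x.max().round(4)))
    print([tuple(float(q) for q in t) for t in c])
d=dict(np.load('o_wrist.npz')); ana(d,wcloud(d,s)[1],(.033,.038),(.019,.026),'o_wrist')
for n in ('i','n'):
    d=dict(np.load(n+'_top.npz')); ana(d,cloud(d),(.031,.038),(.018,.026),n+'_top')
    d=dict(np.load(n+'_side.npz')); ana(d,cloud(d),(.031,.038),(.018,.026),n+'_side')
```

```text
o_wrist rail w [0.041  0.0405 0.0404 0.0402 0.0404 0.0409 0.0408 0.0403 0.0403 0.0407
 0.0408 0.0411 0.0368 0.0341] centre@-.035 0.5023 @.03 0.5008 slope -0.0224
[(-0.04, 0.5409, 0.5438), (-0.035, 0.5392, 0.5434), (-0.03, 0.5384, 0.5438), (-0.025, 0.5357, 0.5434), (-0.02, 0.5271, 0.5433), (-0.015, 0.4863, 0.5432), (-0.01, 0.4505, 0.5434), (-0.005, 0.4504, 0.5431), (0.0, 0.4501, 0.5432), (0.005, 0.45, 0.5432), (0.01, 0.4508, 0.5427)]Traceback (most recent call last):
  File "<stdin>", line 19, in <module>
  File "<stdin>", line 9, in ana
IndexError: too many indices for array: array is 1-dimensional, but 2 were indexed
```

Emit:
send_rows(
  targets=[
    [0,0,-0.001,0,255],
    [0,0,-0.0005,0,255],
    [0,0,0,0,255],
    [0,0,0,0,255],
  ],
)

```text
clock: 22.35
tcp_pos: [0.4312, 0.0013, 0.0213]
orientation: [0.001, 1.0, 0.01, 0.001]
wrist_force: [-5.3, -1.5, 20.7]
finger_gap: 0.0001
```

Emit:
send_rows(
  targets=[
    [0,0,0.002,0,255],
    [0,0,0,0,255],
  ],
)

```text
clock: 22.55
tcp_pos: [0.4309, 0.0015, 0.0223]
orientation: [0.001, 1.0, 0.01, 0.001]
wrist_force: [0.1, -1.4, 6.9]
finger_gap: -0.0002
```

Emit:
send_rows(
  targets=[
    [0,0,0.0015,0,255],
    [0,0,0,0,255],
  ],
)

```text
clock: 22.75
tcp_pos: [0.4307, 0.0019, 0.0232]
orientation: [0.0, 1.0, 0.01, 0.001]
wrist_force: [-0.0, -1.6, 4.8]
finger_gap: -0.0002
```

Emit:
send_rows(
  targets=[
    [0,0,0.0015,0,255],
    [0,0,0,0,255],
  ],
)

```text
clock: 22.95
tcp_pos: [0.4303, 0.0023, 0.0243]
orientation: [-0.0, 1.0, 0.01, 0.0]
wrist_force: [1.0, -0.7, 2.4]
finger_gap: 0.0002
```

Emit:
send_rows(
  targets=[
    [0,0,0.01,0,255],
    [0,0,0.03,0,255],
    [0,0.02,0.04,0,150],
    [0.01,0.02,0.04,-7.5,36],
    [0.02,0,0.01,-7.5,36],
    [0.02,0,0,-7.5,36],
    [0.02,0,0,-7.5,36],
    [0,0,0,-7.5,36],
    [0,0,0,-7.5,36],
    [0,0,0,0,36],
  ],
)

```text
clock: 23.95
tcp_pos: [0.4996, 0.0424, 0.1542]
orientation: [0.0, 0.928, -0.373, -0.001]
wrist_force: [-0.3, -0.7, 0.0]
finger_gap: 0.0733
```

Run:
```python
from h import *
s=monitor.get_state(); print(s['tcp_pos'],s['wrist_force'],s['finger_gap'],s['clock'])
d=eyes.read_camera('wrist');save('p_wrist',d); np.savez('p_wrist',**d)
P,W=wcloud(d,s); print(carfit(W,(.502,-.035),z=(.032,.0385)))
print([(np.round(q['xyz'],4).tolist(),round(q['conf'],2)) for n in ('lever_ball','dish') for q in eyes.tip_of(n,'wrist')[:2]])
d=eyes.read_camera('side');save('p_side',d); np.savez('p_side',**d)
img=d['img']; g=img[222:238,256:273].max(-1); m=g<48; v,u=np.where(m); print('ball px',u.mean()+256,v.mean()+222,m.sum())
```

```text
[0.49957003 0.04238812 0.15417839] [-0.29693945 -0.66561205  0.01575517] 0.07330910418448715 23.95
(np.float64(0.0914), np.float64(1.5), array([ 0.5014, -0.0361]))
[([0.4335, -0.002, 0.0192], 0.57), ([0.4036, -0.157, -0.0016], 0.71), ([0.266, 0.2278, 0.0003], 0.7)]
ball px 264.02941176470586 230.38235294117646 34
```

View pics/p_wrist.png

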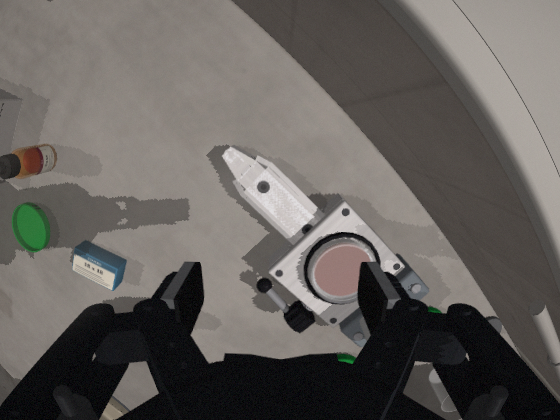

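Emit:
send_rows(
  targets=[
    [0.001,-0.03,0,0,30],
    [0.001,-0.03,0,0,30],
    [0,-0.017,0,0,30],
    [0,0,-0.04,0,30],
    [0,0,-0.04,0,30],
    [0,0,-0.02,0,30],
    [0,0,-0.01,0,30],
    [0,0,0,0,30],
    [0,0,0,0,30],
  ],
)

```text
clock: 25.05
tcp_pos: [0.5028, -0.035, 0.0451]
orientation: [-0.0, 0.928, -0.373, 0.001]
wrist_force: [0.4, -0.5, 0.4]
finger_gap: 0.0755
```

Emit:
send_rows(
  targets=[
    [-0.001,0,-0.007,0,30],
    [0,0,-0.007,0,30],
    [0,0,0,0,30],
    [0,0,0,0,42],
    [0,0,0,0,50],
    [0,0,0,0,90],
    [0,0,0,0,90],
    [0,0,0,0,90],
  ],
  newtons=50,
)

```text
clock: 25.85
tcp_pos: [0.5014, -0.0352, 0.0317]
orientation: [0.0, 0.928, -0.373, 0.001]
wrist_force: [-3.8, -0.4, 11.5]
finger_gap: 0.0658
```

Now a gentle test pull away from the stop.

Emit:
send_rows(
  targets=[
    [0,0.001,0,0,90],
    [0,0.001,0,0,90],
    [0,0,0,0,90],
  ],
)

```text
clock: 26.15
tcp_pos: [0.5014, -0.035, 0.0318]
orientation: [0.002, 0.928, -0.374, 0.001]
wrist_force: [-4.1, -6.9, 11.8]
finger_gap: 0.0658
```

Emit:
send_rows(
  targets=[
    [0,0.0015,0,0,90],
    [0,0.0015,0,0,90],
    [0,0,0,0,90],
  ],
)

```text
clock: 26.45
tcp_pos: [0.5014, -0.0348, 0.0318]
orientation: [0.005, 0.927, -0.374, 0.002]
wrist_force: [-5.3, -18.4, 9.1]
finger_gap: 0.066
```

Emit:
send_rows(
  targets=[
    [0,0.0015,0,0,90],
    [0,0.0015,0,0,90],
    [0,0,0,0,90],
  ],
)

```text
clock: 26.75
tcp_pos: [0.5014, -0.0347, 0.0318]
orientation: [0.008, 0.927, -0.375, 0.003]
wrist_force: [-5.5, -28.6, 8.0]
finger_gap: 0.0663
```

Emit:
send_rows(
  targets=[
    [0,-0.004,0,0,90],
    [0,-0.004,0,0,90],
    [0,0,0,0,34],
    [0,0,0,0,34],
    [0,0,0.004,0,34],
    [0,0,0.01,0,34],
    [0,0,0.02,0,34],
    [0,0,0.03,0,34],
    [0,0,0.04,0,34],
    [0,0.02,0.04,0,34],
    [-0.03,0.04,0.03,0,34],
    [-0.03,0.04,0,0,34],
  ],
)

```text
clock: 27.95
tcp_pos: [0.4482, 0.0598, 0.2047]
orientation: [-0.001, 0.927, -0.374, 0.004]
wrist_force: [0.4, 0.2, 0.4]
finger_gap: 0.0741
```

Run:
```python
from h import *
s=monitor.get_state(); print(s['tcp_pos'],s['wrist_force'],s['finger_gap'],s['clock'])
for c in ('side','top'):
    d=eyes.read_camera(c);save('q_'+c,d); np.savez('q_'+c,**d)
    try: print(c,carfit(cloud(d),(.502,-.035),z=(.031,.0385)))
    except Exception: print('x')
    print([(np.round(q['xyz'],4).tolist(),round(q['conf'],2)) for n in ('lever_ball','dish','dish_seat') for q in eyes.tip_of(n,c)[:1]])
a=cv2.imread('pics/q_side.png'); cv2.imwrite('pics/q_sz.png',cv2.resize(a[170:270,190:340],None,fx=5,fy=5,interpolation=2))
```

```text
[0.44824073 0.05975959 0.20468378] [0.36259263 0.21456084 0.44180633] 0.07409269930127438 27.95
side (np.float64(0.0942), np.float64(1.0), array([ 0.5014, -0.0355]))
[([0.436, -0.0062, 0.0201], 0.68), ([0.4001, -0.1629, -0.0005], 0.83), ([0.5029, -0.0338, 0.0333], 0.74)]
top (np.float64(0.0897), np.float64(1.5), array([ 0.4999, -0.035 ]))
[([0.4334, -0.0011, 0.0218], 0.55), ([0.5148, -0.1766, 0.0022], 0.69), ([0.4997, -0.0406, 0.0371], 0.78)]
```

View pics/q_sz.png

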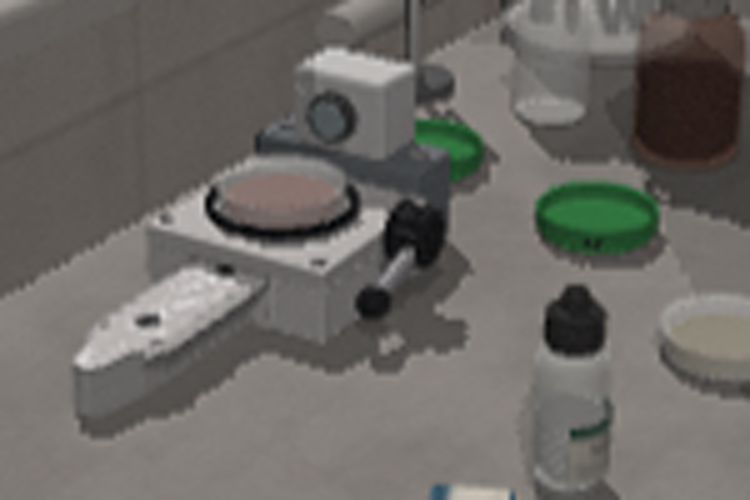

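View pics/q_top.png

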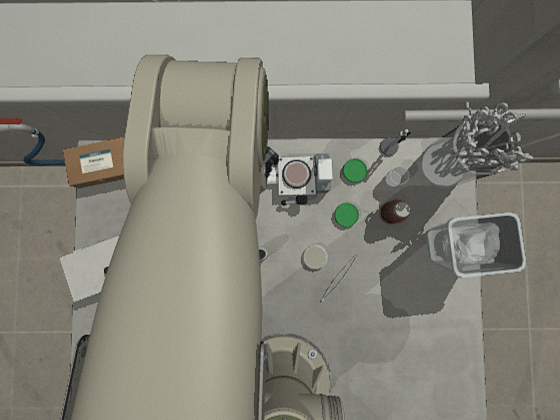

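```bash
python3 -c "
from workcell import ticket
print(ticket.hand_in())"
```

```text
the job is handed in; nothing more can be done
None
```

I slid the carrier onto the rail and home against the stop, pressed the clamp lever down until it was tight, and handed the job in at about 28 s. One thing is unconfirmed: the clamp tightened later than the description says, so I can't be sure it locked "for good".

**Sliding:** I gripped the carrier lightly by its dish ring and straightened it. It then slid along the worktop onto the rail until it met the stop, where the reaction rose to 32 N. The carrier's origin ended at y ≈ −35 mm in world coordinates, which matches the stop position.

**Clamping:** I pushed the lever ball down twice, the second time with about 20 N (roughly 0.85 N m). The lever only grew stiff from about 0.85 rad, not 0.63–0.7, and reached its end stop at about 1.0. When released it sprang back a little and stayed at about 0.9 rad.

**Last checks:**
- **Hold:** pulling the ring away from the stop with 28.6 N moved the tool by only about 0.5 mm, part of it tool tilt. After that pull the cameras put the carrier at y ≈ −35.0 and −35.5 mm.
- **Dish and bench:** in the final pictures the dish lies in its ring, and the bottles, beaker and other things that are in view look unmoved. The arm hides part of the bench in the top view.
- **Dish detector:** its best match in these last pictures was another dish-shaped thing each time, so I judged the dish from the picture and the seat detection (within about 6 mm).

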